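# Load the bond-test weight hanger and close the weight carton

## Robot

A 6-joint arm with a two-finger parallel gripper is mounted at the origin on the work surface. World frame = base frame: x ahead of the robot, y to its left, z up, the work surface at z = 0. Lengths are in m, angles in rad, forces in N, time in s.
With the tool pointing down it reaches from about 0.3 to 0.875 m from the base axis. Payload 6.4 kg.
Tool frame: the origin (TCP) lies at the very end of the fingers, on their centre line; the grasp point (between the pads) lies ctrl.grip_point_offset behind it (ctrl.grip_point_offset is the distance from the TCP to the grasp point, in m); z points along the fingers, x is the direction in which the jaws open and shut, and the axes are right-handed (so a half turn about z gives the same grasp; the last joint's range is limited). The gripper opens to 85 mm and grips with 20 to 120 N. Pads are 22 mm wide; open, the fingers measure 114 mm over their backs; the gripper's body (76 mm by 85 mm) begins 54 mm behind the grasp point. The pads swing forward as they close: fully open they stand 13 mm farther back than shut.
Start: joints at [-1.429, 0.181, 1.607, -0, 1.354, -0.206], TCP at [0.196, -0.541, 0.202] pointing down, gripper open.
Joint ranges: [-2.99, 2.99], [-0.89, 2.07], [0.3, 2.58], [-1.14, 4.28], [0, 2.63], [-3.12, 3.12]. Speed limits (rad/s): [2.57, 2.57, 3.01, 3.14, 3.14, 3.14].

## Interface

Orientations are given as a unit quaternion [w, x, y, z].
In Python, from bench import get_obs, viewer, workorder, ctrl gives the robot as it stands. The module is installed in compiled form; this text tells all that it offers.
- The arm moves only by the tool move_arm, never from a script. Its argument "increments" is a list of rows, each an object of numbers: "tx", "ty", "tz": the shift along the tool's x, y, z in m; "turn": the turn about the tool's z in degrees. A call has 1 to 20 rows; each row is the pose to reach, as a shift and turn from the pose commanded when the call began, along the tool's axes at that moment; what a row does not reach only later rows make up. A row lasts 1/12 s, in which the tool goes at most 41.7 mm and 7.16 degrees, less where a joint would pass 70% of its speed; a pose out of reach is approached as far as the arm can. A call with a gripper value outside its range is refused whole. "gripper" is the opening, from 0 (shut) to 1 (fully open), set as the call begins (left out, the last holds). The fingers move at their own pace and stop on an object; the grip force is fixed at half the most. Time passes only in rows, so rows that repeat a pose let the fingers close. It gives the time, the measured TCP pose, the force and the opening at its end, in the units of the state.
- get_obs(): the state, without advancing time (a new reading comes with each control period).
- viewer.camera(name): name is "side" or "top"; returns (picture, depth): 384x512x3 uint8, red, green, blue; 384x512 float32, m along the optical axis (not along the pixel's ray), 0 where there is no reading.
- viewer.get_calibration(name): a dict with "intrinsics" (3x3 intrinsics, pixels), "origin" and "attitude" of the camera in the world. Camera axes: x right, y up, looking along -z (the intrinsics and any distortion apply to the point x, -y, -z); pixel columns grow to the right and rows downward; lengths in m; the calibration is good to about 2 mm. A picture is of the moment at which its call begins. get_calibration takes no time and is no camera call.
- workorder.hand_in(): hands the job in, once; it reports no verdict.
The state is a dict: "time_s": time; "q": joint angles; "dq": joint speeds; "joint_efforts": joint torques, N m; "eef_pos": TCP position; "eef_rot": TCP orientation; "wrist_force": force on the tool from outside, world axes, zero at the start; "torque": the same for the moment, N m; "opening": opening from 0.0 (shut) to 1.0 (fully open).
Only numpy, scipy, OpenCV 4.12 (cv2) and the standard library are available. Lean on these libraries where they do the work, as an engineer would, in place of code of your own. Each camera call takes 0.05 s, during which the arm holds its last target.

## Task

Hang every slotted weight disc lying on the bench on the weight hanger of the glass bond test stand, lying flat in one stack around its stem, with the slots staggered: no two slots within 30 degrees of each other. Close the carton with the rest of the set against grit: fold both short flaps fully down first, while both long flaps still stand open, then both long flaps. Leave the glue bottle, the glass slab and the brush where they are.

Things in the scene. Friction and masses are not known exactly. Their poses are not given: they have to be found in the camera images.
- disc0: dark steel disc, 140 g, may be absent: 70 mm diameter, 8 thick; radial slot 14 mm wide from the rim at its own +x to 7 mm past the centre. At -x a strap 8 mm wide and thick, level with the disc, leads to an upright finger tab: plate 20 mm along x, 8 mm along y, 42 mm high from the disc's underside, centred 64 mm from the disc's centre; pinch it across y. Origin: centre of underside, z up; starts flat on the bench
- disc1: dark steel disc, 140 g, may be absent: 70 mm diameter, 8 thick; radial slot 14 mm wide from the rim at its own +x to 7 mm past the centre. At -x a strap 8 mm wide and thick, level with the disc, leads to an upright finger tab: plate 20 mm along x, 8 mm along y, 42 mm high from the disc's underside, centred 64 mm from the disc's centre; pinch it across y. Origin: centre of underside, z up; starts flat on the bench
- disc2: dark steel disc, 140 g, may be absent: 70 mm diameter, 8 thick; radial slot 14 mm wide from the rim at its own +x to 7 mm past the centre. At -x a strap 8 mm wide and thick, level with the disc, leads to an upright finger tab: plate 20 mm along x, 8 mm along y, 42 mm high from the disc's underside, centred 64 mm from the disc's centre; pinch it across y. Origin: centre of underside, z up; starts flat on the bench
- disc3: dark steel disc, 140 g, may be absent: 70 mm diameter, 8 thick; radial slot 14 mm wide from the rim at its own +x to 7 mm past the centre. At -x a strap 8 mm wide and thick, level with the disc, leads to an upright finger tab: plate 20 mm along x, 8 mm along y, 42 mm high from the disc's underside, centred 64 mm from the disc's centre; pinch it across y. Origin: centre of underside, z up; starts flat on the bench
- disc4: dark steel disc, 140 g, may be absent: 70 mm diameter, 8 thick; radial slot 14 mm wide from the rim at its own +x to 7 mm past the centre. At -x a strap 8 mm wide and thick, level with the disc, leads to an upright finger tab: plate 20 mm along x, 8 mm along y, 42 mm high from the disc's underside, centred 64 mm from the disc's centre; pinch it across y. Origin: centre of underside, z up; starts flat on the bench
- disc0_mouth (a point): point at the mouth of the slot of disc0: on the rim, 35 mm from the disc's centre along its +x, 4 mm above the underside
- disc1_mouth (a point): point at the mouth of the slot of disc1: on the rim, 35 mm from the disc's centre along its +x, 4 mm above the underside
- disc2_mouth (a point): point at the mouth of the slot of disc2: on the rim, 35 mm from the disc's centre along its +x, 4 mm above the underside
- disc3_mouth (a point): point at the mouth of the slot of disc3: on the rim, 35 mm from the disc's centre along its +x, 4 mm above the underside
- disc4_mouth (a point): point at the mouth of the slot of disc4: on the rim, 35 mm from the disc's centre along its +x, 4 mm above the underside
- hanger_pan (a point): centre of the top of the hanger's pan, a round steel plate 70 mm across, 55 mm above the bench. A stem of 8 mm diameter rises from it 120 mm to a swivel 14 mm across, from which it hangs: it swings a little when pushed and comes back. A glass sample (12 by 18 mm) joins the swivel to the beam above, so discs go on only from the side, the stem passing through the slot
- stand: fixed bond test stand. Origin on the bench below the stem; its +x points from the stem to the post (24 mm square, 254 mm high, axis 120 mm from the stem; base plate 100 by 150 mm, from 65 mm off the stem). A beam 18 mm square at 227 to 245 mm height runs from the post to just past the stem. The side towards the post is taken up; the others are free
- carton: open cardboard box standing on the bench, 2.5 kg with its contents, so it hardly shifts under a light push: 140 mm along its x, 150 mm along its y, 80 mm high. Origin: centre of its underside. Four hinged flaps, 3 mm thick, standing open; they stay where they are left (friction 0.03 N m)
- short_left (a joint): angle of the short flap on the carton's +y side (hinge line at y = +75 mm, z = 80 mm; 62 mm from hinge to free edge, 128 mm wide): 0 folded down flat over the box, pi/2 upright, more = leaning outwards
- short_right (a joint): angle of the short flap on the carton's -y side (hinge line at y = -75 mm, z = 80 mm; 62 mm from hinge to free edge, 128 mm wide): 0 folded down flat, pi/2 upright, more = leaning outwards
- long_near (a joint): angle of the long flap on the carton's -x side (hinge line at x = -70 mm, z = 84 mm; 69 mm from hinge to free edge, 148 mm wide): 0 folded down flat over the short flaps, pi/2 upright, more = leaning outwards
- long_far (a joint): angle of the long flap on the carton's +x side (hinge line at x = +70 mm, z = 84 mm; 69 mm from hinge to free edge, 148 mm wide): 0 folded down flat over the short flaps, pi/2 upright, more = leaning outwards
- short_left_edge (a point): middle of the free edge of flap short_left
- short_right_edge (a point): middle of the free edge of flap short_right
- long_near_edge (a point): middle of the free edge of flap long_near
- long_far_edge (a point): middle of the free edge of flap long_far
- glue_bottle: clear plastic glue bottle, 48 mm diameter, 120 mm high, standing; not part of the job. Origin: centre of its underside
- glass_slab: loose slab of green glass, 100 by 60 by 24 mm; not part of the job. Origin: centre of its underside
- brush: small brush lying on the bench; not part of the job
Mind the look-alikes: they are no part of the job. What is shaped like the disc1 but green or orange is not meant.

How it is judged:
By the outcome, as a careful person would: the job done as asked, in the order asked, and still so for the second after the job is handed in, with the robot touching nothing.
Of disc0, disc1, disc2, disc3, disc4 only 3 to 5 are there at a start; the rules pass over those that are not, and their reading is None.
At some moment in a run one of carton may be knocked a few centimetres aside while the robot is not near it.
It also fails if it takes over 210 s, if anything falls off the work surface, if the arm or the gripper's body presses on something with over 40 N, if the wrist force passes 120 N, or if a joint passes its speed limit or range.

## Working session

There is one attempt and no reset: what is moved stays moved. The work goes in short steps, Python scripts to look and compute and a tool call to move; the robot and the scene stay as the last step left them, time stands still between calls to the robot, and variables do not carry over. Pictures are saved under pics/ and viewed, and the job is handed in when it is done.

Besides the shell and the picture viewer there is one more tool, called after "Call:" as name(argument=value, ...), one argument or row to a line, values as JSON. move_arm: Moves the arm, as the interface text tells. Its arguments: {"type":"object","properties":{"increments":{"type":"array"},"gripper":{"type":"number"}},"required":["increments"]}

```bash
ls; mkdir -p pics; cat > h.py <<'E'
import numpy as np, cv2
from bench import get_obs, viewer, workorder, ctrl
def snap(n,fn):
    im,d=viewer.camera(n); cv2.imwrite(f'pics/{fn}.png',cv2.resize(im[:,:,::-1],None,fx=1.5,fy=1.5)); np.savez(f'pics/{fn}.npz',im=im,d=d); return im,d
E
python3 - <<'E'
from h import *
for n in ['side','top']:
    snap(n,n+'0'); c=viewer.get_calibration(n); print(n,c)
print(get_obs(), ctrl.grip_point_offset)
E
```

```text
pics
side {'intrinsics': array([[350.1789186 ,   0.        , 262.91802688],
       [  0.        , 350.1789186 , 186.36579182],
       [  0.        ,   0.        ,   1.        ]]), 'origin': array([ 0.43424957, -0.87273937,  0.7036662 ]), 'attitude': array([ 0.89056169,  0.4538736 , -0.02076337, -0.02162207])}
top {'intrinsics': array([[367.52433225,   0.        , 252.3078505 ],
       [  0.        , 367.52433225, 196.23123761],
       [  0.        ,   0.        ,   1.        ]]), 'origin': array([ 0.37457363, -0.04967561,  1.22549604]), 'attitude': array([-0.69781099, -0.03630694,  0.02396663,  0.71495959])}
{'time_s': 0.1, 'q': array([-1.42927041e+00,  1.81469866e-01,  1.60792314e+00,  4.55051876e-05,
        1.35380738e+00, -2.06302778e-01]), 'dq': array([-0.0013397 , -0.00209359, -0.00153307, -0.0003892 ,  0.00093845,
       -0.00044397]), 'joint_efforts': array([ 2.02366100e-04, -4.45877802e+01, -3.52238417e+01, -3.94046392e-04,
        4.13606802e-03,  3.87666398e-05]), 'eef_pos': array([ 0.19594356, -0.5399992 ,  0.20086522]), 'eef_rot': array([-6.01718718e-04,  8.18794000e-01, -5.74086874e-01, -5.33504378e-04]), 'wrist_force': array([ 0.86479192,  1.15823354, -0.53498981]), 'torque': array([-0.03889379, -0.01152272,  0.02061176]), 'opening': 0.9969962133430382} 0.0187
```

View pics/side0.png

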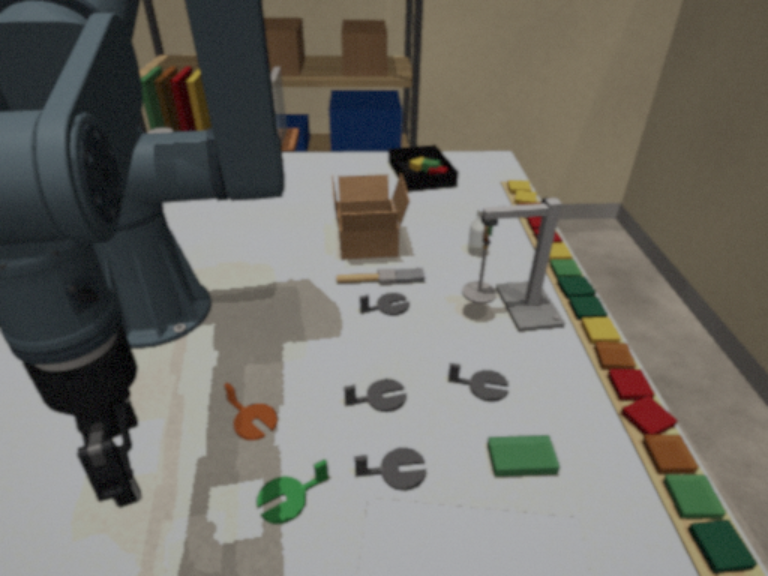

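View pics/top0.png

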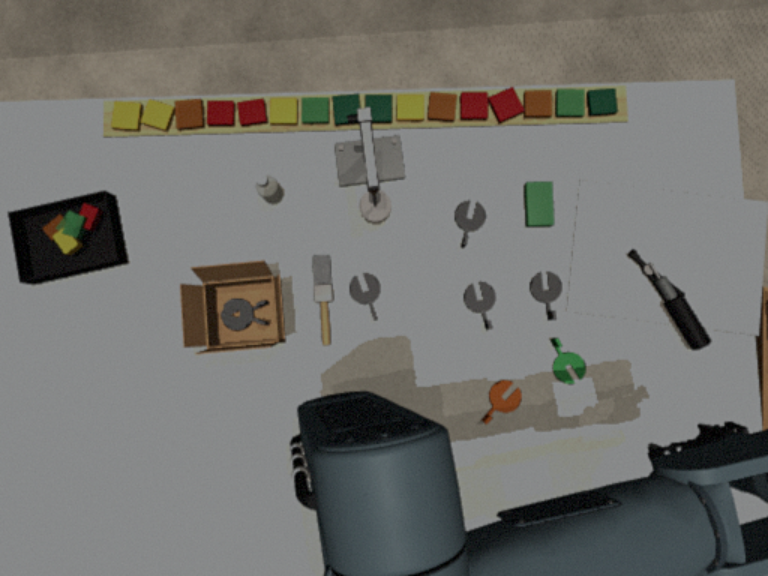

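The top view (768x576) shows four dark discs at about (470,215), (480,297), (545,287) and (365,289). The orange and green look-alikes are at (505,397) and (568,367). The hanger pan is at (375,205), with the post towards +x (up in the image), and the carton is at (240,312). The near and right flaps look roughly upright, while the left and far flaps lean outwards. Next I'll measure the discs, stem and carton.

```bash
cat >> h.py <<'E'
from scipy.spatial.transform import Rotation as R
def cal(n):
    c=viewer.get_calibration(n); q=c['attitude']; return c['intrinsics'],c['origin'],R.from_quat([q[1],q[2],q[3],q[0]]).as_matrix()
def rays(n,uv):
    K,o,M=cal(n); uv=np.atleast_2d(uv).astype(float)
    d=np.c_[(uv[:,0]-K[0,2])/K[0,0],-(uv[:,1]-K[1,2])/K[1,1],-np.ones(len(uv))]
    return o,d@M.T
def plane(n,uv,z):
    o,d=rays(n,uv); return o+d*((z-o[2])/d[:,2])[:,None]
def cloud(n,dep):
    v,u=np.mgrid[:dep.shape[0],:dep.shape[1]]; o,d=rays(n,np.c_[u.ravel(),v.ravel()])
    P=(o+d*dep.ravel()[:,None]).reshape(dep.shape+(3,)); P[dep<=0]=np.nan; return P
def proj(n,p):
    K,o,M=cal(n); c=(np.atleast_2d(p)-o)@M; return np.c_[K[0,0]*c[:,0]/-c[:,2]+K[0,2],K[1,1]*-c[:,1]/-c[:,2]+K[1,2]]
def discs(n,im,dep):
    P=cloud(n,dep); hsv=cv2.cvtColor(im,cv2.COLOR_RGB2HSV)
    m=((hsv[:,:,2]<125)&(hsv[:,:,1]<70)&(P[:,:,2]<0.06)&(P[:,:,2]>-0.01)&(P[:,:,0]>0.2)&(P[:,:,0]<.68)&(P[:,:,1]<.2)&(P[:,:,1]>-.5)).astype(np.uint8)
    k,lab,st,ce=cv2.connectedComponentsWithStats(m); out=[]
    for i in range(1,k):
        if st[i,4]<120: continue
        mm=lab==i; hi=mm&(P[:,:,2]>0.028); lo=mm&~hi
        lo=cv2.morphologyEx(lo.astype(np.uint8),cv2.MORPH_OPEN,cv2.getStructuringElement(cv2.MORPH_ELLIPSE,(7,7)))
        v,u=np.nonzero(lo); 
        if len(u)<80: print('small',n,ce[i]); continue
        W=plane(n,np.c_[u,v],0.008)[:,:2]; h=cv2.convexHull(W.astype(np.float32)); (cx,cy),r=cv2.minEnclosingCircle(h)
        v,u=np.nonzero(hi); t=plane(n,np.c_[u,v],0.042)[:,:2].mean(0) if len(u) else np.full(2,np.nan)
        dd=np.array([cx,cy])-t
        out.append((cx,cy)); print(n,'px',ce[i].round(0),'C',np.round([cx,cy,r],4),'tabtop',t.round(4),len(u),'dist',np.linalg.norm(dd).round(4),'yaw',np.degrees(np.arctan2(dd[1],dd[0])).round(1),'zmed',np.nanmedian(P[:,:,2][lo>0]).round(4))
    return m
E
python3 - <<'E'
from h import *
for n in ['side','top']:
    z=np.load(f'pics/{n}0.npz'); m=discs(n,z['im'],z['d']); cv2.imwrite(f'pics/m_{n}.png',m*255)
z=np.load('pics/top0.npz'); P=cloud('top',z['d'])
print(P[100:130:3,245:256:3].round(3)[:,:, :].tolist())
E
```

```text
side px [268. 185.] C [0.532  0.0936 0.0336] tabtop [nan nan] 0 dist nan yaw nan zmed 0.0163
side px [181. 218.] C [ 0.2381 -0.0415  0.1203] tabtop [nan nan] 0 dist nan yaw nan zmed -0.0001
side px [257. 203.] C [0.4678 0.0027 0.0491] tabtop [ 0.4317 -0.0272] 28 dist 0.0469 yaw 39.7 zmed 0.0076
side px [316. 206.] C [ 0.6605 -0.0336  0.0275] tabtop [ 0.6595 -0.0415] 30 dist 0.008 yaw 82.6 zmed -0.0004
side px [320. 255.] C [ 0.6295 -0.2354  0.0524] tabtop [ 0.5867 -0.2266] 35 dist 0.0436 yaw -11.6 zmed 0.0076
side px [252. 264.] C [ 0.4473 -0.2542  0.0524] tabtop [ 0.4053 -0.2709] 43 dist 0.0452 yaw 21.7 zmed 0.0078
side px [151. 303.] C [ 0.2109 -0.364   0.0512] tabtop [nan nan] 0 dist nan yaw nan zmed 0.0003
side px [263. 312.] C [ 0.4673 -0.399   0.0527] tabtop [ 0.4228 -0.4068] 52 dist 0.0452 yaw 10.0 zmed 0.0078
small top [249.99186992 141.85365854]
top px [313. 147.] C [ 0.6486 -0.2375  0.0372] tabtop [ 0.5889 -0.2208] 18 dist 0.062 yaw -15.7 zmed 0.0084
top px [215. 184.] C [0.5372 0.0976 0.0348] tabtop [nan nan] 0 dist nan yaw nan zmed 0.0176
top px [364. 194.] C [ 0.4852 -0.
[... 865 characters left out ...]
, -0.043, 0.013]], [[0.698, -0.019, 0.246], [0.698, -0.027, 0.246], [0.774, -0.032, 0.014], [0.774, -0.042, 0.015]], [[0.69, -0.019, 0.244], [0.69, -0.027, 0.246], [0.764, -0.032, 0.014], [0.765, -0.042, 0.01]], [[0.681, -0.019, 0.246], [0.682, -0.027, 0.244], [0.754, -0.032, 0.011], [0.753, -0.042, 0.015]], [[0.673, -0.019, 0.245], [0.673, -0.027, 0.246], [0.673, -0.035, 0.244], [0.742, -0.042, 0.018]], [[0.665, -0.018, 0.246], [0.666, -0.027, 0.241], [0.665, -0.035, 0.244], [0.734, -0.041, 0.007]], [[0.662, -0.018, 0.226], [0.656, -0.026, 0.245], [0.658, -0.035, 0.238], [0.727, -0.041, -0.003]], [[0.656, -0.017, 0.218], [0.656, -0.026, 0.217], [0.664, -0.034, 0.187], [0.7, -0.041, 0.055]]]
```

```bash
python3 - <<'E'
from h import *
z=np.load('pics/top0.npz'); im=z['im'][:,:,::-1]
a=cv2.resize(im[160:250,100:220],None,fx=5,fy=5,interpolation=cv2.INTER_CUBIC); cv2.imwrite('pics/carton0.png',a)
z=np.load('pics/side0.npz'); im=z['im'][:,:,::-1]
b=cv2.resize(im[100:240,200:390],None,fx=4,fy=4,interpolation=cv2.INTER_CUBIC); cv2.imwrite('pics/sidez0.png',b)
E
```

```text
(no output)
```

View pics/carton0.png

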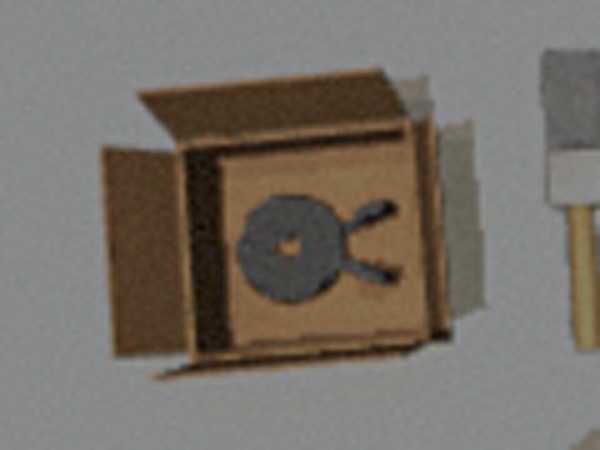

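View pics/sidez0.png

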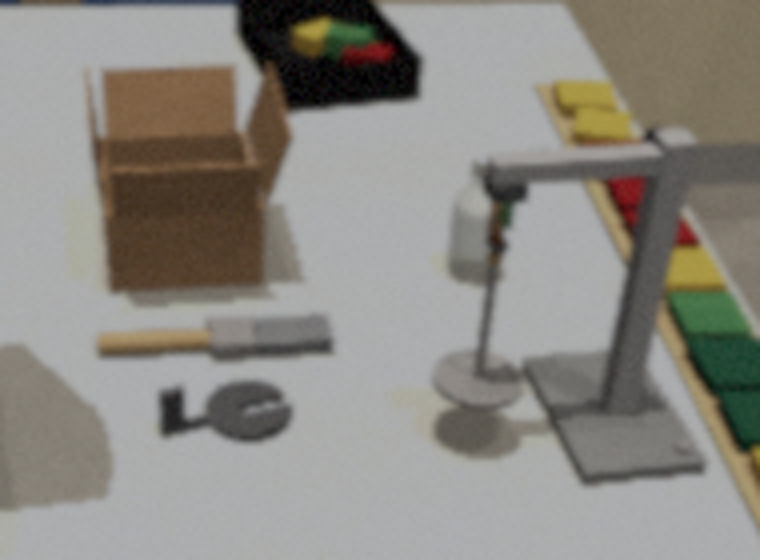

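Enlarged view: the pan sits at about (478,380) in the side crop, with the stem rising to the swivel and the brush left of it. The carton holds its own discs. Short_left leans outwards, long_far leans outwards, long_near leans slightly outwards and short_right is near upright. Next: stem, beam and refined tabs.

```bash
python3 - <<'E'
from h import *
z=np.load('pics/top0.npz'); P=cloud('top',z['d']); Z=P[:,:,2]
near=(abs(P[:,:,1]+.02)<.06)&(P[:,:,0]>.5)&(P[:,:,0]<.7)
pan=near&(Z>.045)&(Z<.065); v,u=np.nonzero(pan); W=plane('top',np.c_[u,v],.055)[:,:2].astype(np.float32)
print('pan',len(u),cv2.minEnclosingCircle(cv2.convexHull(W)),W.min(0),W.max(0), np.median(Z[pan]))
b=(Z>.235)&(Z<.252)&(abs(P[:,:,1])<.1)&(P[:,:,0]>.55)&(P[:,:,0]<.9); v,u=np.nonzero(b); W=plane('top',np.c_[u,v],.245)[:,:2].astype(np.float32)
print('beam',len(u),cv2.fitLine(W,cv2.DIST_HUBER,0,.01,.01).ravel(),cv2.minAreaRect(W))
zs=np.load('pics/side0.npz'); Ps=cloud('side',zs['d']); 
s=(Ps[:,:,2]>.075)&(Ps[:,:,2]<.16)&(abs(Ps[:,:,1]+.02)<.05)&(abs(Ps[:,:,0]-.6)<.05)
print('stem side',Ps[s].round(3)[::8].tolist())
pan=(Ps[:,:,2]>.048)&(Ps[:,:,2]<.062)&(abs(Ps[:,:,1]+.02)<.06)&(abs(Ps[:,:,0]-.6)<.06);v,u=np.nonzero(pan)
W=plane('side',np.c_[u,v],.055)[:,:2].astype(np.float32);print('pan side',cv2.minEnclosingCircle(cv2.convexHull(W)),W.min(0),W.max(0))
for n,PP in(('top',P),('side',Ps)):
  for nm,c in dict(A=(.588,-.2235),B=(.405,-.2665),C=(.4226,-.404),D=(.432,-.022)).items():
    t=(PP[:,:,2]>.036)&(PP[:,:,2]<.055)&(np.hypot(PP[:,:,0]-c[0],PP[:,:,1]-c[1])<.03); print(n,nm,PP[t].mean(0).round(4),t.sum())
E
```

```text
pan 327 ((0.6683773398399353, -0.027297357097268105), 0.03512958064675331) [ 0.6345501  -0.06010057] [0.70059353 0.00525234] 0.05534245061318099
beam 355 [ 0.98443615  0.1757427   0.73226136 -0.01824811] ((0.7277783751487732, -0.009885219857096672), (0.15051664412021637, 0.04246620088815689), 4.255703926086426)
stem side []
pan side ((0.6522044539451599, -0.02993926964700222), 0.03554174676537514) [ 0.6306347  -0.06535187] [0.65962386 0.00547334]
top A [ 0.5887 -0.221   0.042 ] 17
top B [ 0.4051 -0.2649  0.0427] 17
top C [ 0.4237 -0.4028  0.0425] 17
top D [ 0.4328 -0.019   0.0428] 15
side A [ 0.5874 -0.221   0.0406] 27
side B [ 0.4038 -0.2664  0.0406] 31
side C [ 0.4221 -0.4037  0.0407] 41
side D [ 0.4314 -0.0187  0.0399] 17
```

```bash
python3 - <<'E'
from h import *
zs=np.load('pics/side0.npz'); Ps=cloud('side',zs['d']); 
for a,b in((.08,.1),(.1,.12),(.12,.14),(.14,.17),(.17,.185),(.19,.22)):
  s=(Ps[:,:,2]>a)&(Ps[:,:,2]<b)&(abs(Ps[:,:,1]+.03)<.03)&(abs(Ps[:,:,0]-.668)<.03)
  print('stem side',a,s.sum(),np.median(Ps[s],0).round(4) if s.sum() else 0)
pan=(Ps[:,:,2]>.048)&(Ps[:,:,2]<.062)&(abs(Ps[:,:,1]+.03)<.05)&(abs(Ps[:,:,0]-.667)<.05);v,u=np.nonzero(pan)
W=plane('side',np.c_[u,v],.055)[:,:2].astype(np.float32);print('pan side',cv2.minEnclosingCircle(cv2.convexHull(W)),W.min(0),W.max(0))
z=np.load('pics/top0.npz'); P=cloud('top',z['d']); Z=P[:,:,2]
b=(Z>.238)&(Z<.252)&(abs(P[:,:,1])<.1)&(P[:,:,0]>.64)&(P[:,:,0]<.76);W=P[b]
for x in np.arange(.64,.76,.02):
  w=W[abs(W[:,0]-x)<.01]; print(x.round(3),w[:,1].min().round(4),w[:,1].max().round(4)) if len(w) else 0
print(W[:,0].min())
E
```

```text
stem side 0.08 16 [ 0.6654 -0.0279  0.0902]
stem side 0.1 14 [ 0.6659 -0.0266  0.111 ]
stem side 0.12 16 [ 0.6666 -0.0269  0.132 ]
stem side 0.14 27 [ 0.6655 -0.0277  0.1575]
stem side 0.17 24 [ 0.6629 -0.0301  0.1771]
stem side 0.19 60 [ 0.6656 -0.0329  0.2052]
pan side ((0.6655502319335938, -0.02939775586128235), 0.03797506168484688) [ 0.6306347  -0.06599259] [0.701071   0.00547334]
0.66 -0.0349 -0.0184
0.68 -0.035 -0.0162
0.7 -0.0329 -0.0162
0.72 -0.0306 -0.0138
0.74 -0.0283 -0.0116
0.656059005260683
```

```bash
cat >> h.py <<'E'
def yaw():
    q=get_obs()['eef_rot']; M=R.from_quat([q[1],q[2],q[3],q[0]]).as_matrix(); return np.degrees(np.arctan2(M[1,0],M[0,0])),M
def go(x,y,z,a):
    o=get_obs(); ya,M=yaw(); d=M.T@(np.array([x,y,z])-o['eef_pos'])
    t=-((a-ya+180)%360-180)
    dist=np.linalg.norm(d); print('tx %.4f ty %.4f tz %.4f turn %.1f'%(*d,t),'rows>=%.1f'%max(dist/.0417,abs(t)/7.16),'t',round(o['time_s'],2))
STEM=np.array([.667,-.0265])
def at(phi,z,back=0,stem=STEM):
    f=np.radians(phi); p=stem-(.064+back)*np.array([np.cos(f),np.sin(f)]); print(p.round(4),end=' '); go(p[0],p[1],z,phi-90)
E
python3 -c "
from h import *
go(.5875,-.2215,.2,-105)
go(.5875,-.2215,.1,-105)"
```

```text
tx -0.1660 ty -0.4767 tz 0.0013 turn 34.9 rows>=12.1 t 0.1
tx -0.1658 ty -0.4766 tz 0.1013 turn 34.9 rows>=12.3 t 0.1
```

Call:
move_arm(
  increments=[
    {"tx":-0.166,"ty":-0.477,"tz":0.0,"turn":35},
    {"tx":-0.166,"ty":-0.477,"tz":0.0,"turn":35},
    {"tx":-0.166,"ty":-0.477,"tz":0.0,"turn":35},
    {"tx":-0.166,"ty":-0.477,"tz":0.0,"turn":35},
    {"tx":-0.166,"ty":-0.477,"tz":0.0,"turn":35},
    {"tx":-0.166,"ty":-0.477,"tz":0.0,"turn":35},
    {"tx":-0.166,"ty":-0.477,"tz":0.1,"turn":35},
    {"tx":-0.166,"ty":-0.477,"tz":0.1,"turn":35},
    {"tx":-0.166,"ty":-0.477,"tz":0.1,"turn":35},
    {"tx":-0.166,"ty":-0.477,"tz":0.1,"turn":35},
    {"tx":-0.166,"ty":-0.477,"tz":0.1,"turn":35},
    {"tx":-0.166,"ty":-0.477,"tz":0.1,"turn":35},
    {"tx":-0.166,"ty":-0.477,"tz":0.1,"turn":35},
    {"tx":-0.166,"ty":-0.477,"tz":0.1,"turn":35},
    {"tx":-0.166,"ty":-0.477,"tz":0.1,"turn":35},
    {"tx":-0.166,"ty":-0.477,"tz":0.1,"turn":35},
  ],
  gripper=0.5,
)

```text
time_s: 1.43
eef_pos: [0.5875, -0.2218, 0.1012]
eef_rot: [-0.0, -0.609, 0.794, 0.0]
wrist_force: [0.2, 0.7, -0.3]
opening: 0.502
```

```bash
python3 -c "
from h import *
go(.5875,-.2215,.010,-105)
im,d=snap('side','s1');cv2.imwrite('pics/s1c.png',cv2.resize(im[180:330,240:420,::-1],None,fx=4,fy=4))
"
```

```text
tx -0.0003 ty -0.0001 tz 0.0912 turn -0.0 rows>=2.2 t 1.43
```

View pics/s1c.png

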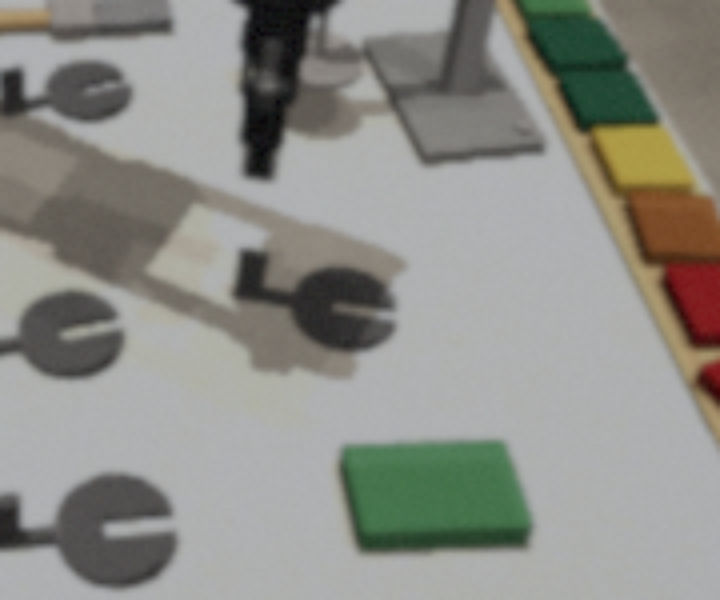

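The gripper, at crop (260,150), hovers above the disc A tab at (250,272). Descending.

Call:
move_arm(
  increments=[
    {"tx":0,"ty":0,"tz":0.03},
    {"tx":0,"ty":0,"tz":0.06},
    {"tx":0,"ty":0,"tz":0.08},
    {"tx":0,"ty":0,"tz":0.091},
    {"tx":0,"ty":0,"tz":0.091},
    {"tx":0,"ty":0,"tz":0.091},
  ],
)

```text
validation failed for argument at $.in...
```

Call:
move_arm(
  increments=[
    {"tx":0},
    {"tx":0},
    {"tx":0},
    {"tx":0},
    {"tx":0},
    {"tx":0},
    {"tx":0},
    {"tx":0},
  ],
  gripper=0.0,
)

```text
validation failed for argument at $.in...
```

Call:
move_arm(
  increments=[
    {"tx":0,"ty":0,"tz":0.03,"turn":0},
    {"tx":0,"ty":0,"tz":0.06,"turn":0},
    {"tx":0,"ty":0,"tz":0.08,"turn":0},
    {"tx":0,"ty":0,"tz":0.091,"turn":0},
    {"tx":0,"ty":0,"tz":0.091,"turn":0},
    {"tx":0,"ty":0,"tz":0.091,"turn":0},
  ],
)

```text
time_s: 1.98
eef_pos: [0.5877, -0.223, 0.0114]
eef_rot: [0.0, -0.608, 0.794, -0.0]
wrist_force: [1.0, 0.4, -0.7]
opening: 0.499
```

Call:
move_arm(
  increments=[
    {"tx":0,"ty":0,"tz":0,"turn":0},
    {"tx":0,"ty":0,"tz":0,"turn":0},
    {"tx":0,"ty":0,"tz":0,"turn":0},
    {"tx":0,"ty":0,"tz":0,"turn":0},
    {"tx":0,"ty":0,"tz":0,"turn":0},
    {"tx":0,"ty":0,"tz":0,"turn":0},
    {"tx":0,"ty":0,"tz":0,"turn":0},
    {"tx":0,"ty":0,"tz":0,"turn":0},
  ],
  gripper=0.0,
)

```text
time_s: 2.65
eef_pos: [0.5891, -0.2219, 0.0128]
eef_rot: [0.001, -0.608, 0.794, -0.001]
wrist_force: [-1.5, 2.8, 7.0]
opening: -0.002
```

The opening went to 0, so the fingers missed the tab. Looking.

```bash
python3 -c "
from h import *
im,d=snap('side','s2');cv2.imwrite('pics/s2c.png',cv2.resize(im[180:330,240:420,::-1],None,fx=4,fy=4))
im,d=snap('top','t2');cv2.imwrite('pics/t2c.png',cv2.resize(im[100:240,240:420,::-1],None,fx=4,fy=4))
"
```

```text
(no output)
```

View pics/s2c.png

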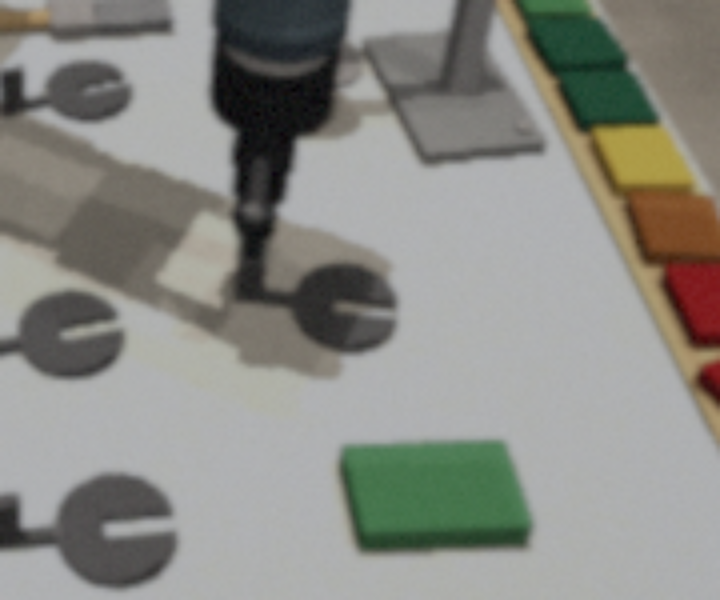

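View pics/t2c.png

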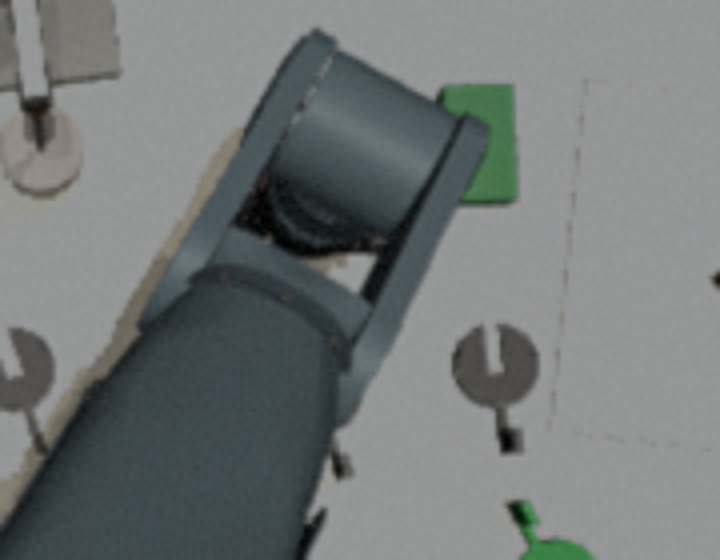

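Call:
move_arm(
  increments=[
    {"tx":0,"ty":0,"tz":-0.02,"turn":0},
    {"tx":0,"ty":0,"tz":-0.04,"turn":0},
    {"tx":0,"ty":0,"tz":-0.05,"turn":0},
    {"tx":0,"ty":0,"tz":-0.05,"turn":0},
    {"tx":0,"ty":0,"tz":-0.05,"turn":0},
  ],
)

```text
time_s: 3.17
eef_pos: [0.5885, -0.2223, 0.0616]
eef_rot: [0.0, -0.608, 0.794, -0.001]
wrist_force: [-0.6, -0.2, -0.3]
opening: -0.002
```

```bash
python3 -c "
from h import *
im,d=snap('side','s3');cv2.imwrite('pics/s3c.png',cv2.resize(im[180:330,240:420,::-1],None,fx=4,fy=4))
print(yaw()[0],get_obs())
"
```

```text
-105.07256104928585 {'time_s': 3.2167, 'q': array([-5.49577715e-01,  4.48359591e-01,  1.56921999e+00,  1.87731473e-05,
        1.12409511e+00,  1.28427632e+00]), 'dq': array([-0.00103773,  0.01964644,  0.01308733, -0.00159439,  0.00164663,
       -0.00142355]), 'joint_efforts': array([ 1.45275574e-02, -5.49107158e+01, -3.20944834e+01,  1.67715127e-03,
       -4.44197806e-02, -1.34570378e-04]), 'eef_pos': array([ 0.58766129, -0.22180783,  0.06038224]), 'eef_rot': array([-6.83204972e-06, -6.08258944e-01,  7.93738657e-01,  4.13250673e-05]), 'wrist_force': array([ 0.0232578 , -0.57323258,  0.19355331]), 'torque': array([ 0.00280421, -0.02751633,  0.05482321]), 'opening': 0.002821333713133408}
```

View pics/s3c.png

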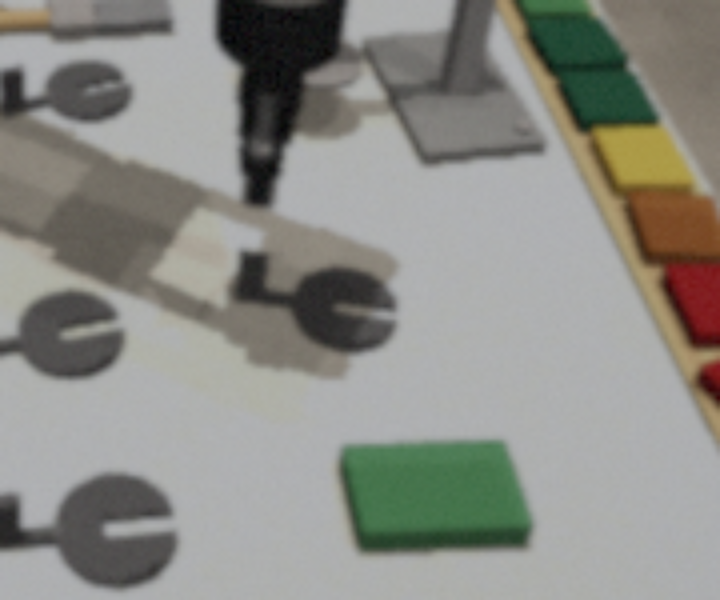

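```bash
python3 -c "
from h import *
print(proj('side',[[.5877,-.2218,.0604],[.5877,-.2218,.042],[.5877,-.2218,.0],[.649,-.2377,.008]]))
print(plane('side',[303,243],.042), plane('side',[303,254],0.0))
z=np.load('pics/s3.npz');P=cloud('side',z['d'])
print(P[238:258:2,298:308:2].round(3).tolist())
print(P[222:234:2,298:312:2].round(3).tolist())
"
```

```text
[[303.1088688  238.36900352]
 [302.51718304 243.41094745]
 [301.21714715 254.48896971]
 [325.14468275 256.13627723]]
[[ 0.58920178 -0.2203513   0.042     ]] [[ 0.59280129 -0.22022952  0.        ]]
[[[0.588, -0.158, -0.001], [0.593, -0.159, -0.0], [0.599, -0.16, 0.001], [0.605, -0.158, -0.001], [0.611, -0.159, -0.0]], [[0.587, -0.166, -0.001], [0.593, -0.165, -0.002], [0.598, -0.165, -0.002], [0.604, -0.165, -0.002], [0.609, -0.167, -0.0]], [[0.586, -0.174, -0.0], [0.591, -0.175, -0.0], [0.597, -0.173, -0.002], [0.602, -0.175, 0.0], [0.608, -0.176, 0.0]], [[0.585, -0.18, -0.002], [0.581, -0.224, 0.042], [0.586, -0.223, 0.041], [0.592, -0.223, 0.041], [0.597, -0.224, 0.042]], [[0.584, -0.188, -0.001], [0.581, -0.224, 0.035], [0.587, -0.223, 0.034], [0.591, -0.227, 0.037], [0.597, -0.227, 0.037]], [[0.582, -0.199, 0.001], [0.582, -0.225, 0.028], [0.587, -0.225, 0.028], [0.592, -0.225, 0.028], [0.605, -0.197, -0.001]], [[0.581, -0.204, -0.001], [0.582, -0.224, 0.02], [0.588, -0.225, 0.021], [0.593, -0.225, 0.021], [0.603, -0.206, 0.0]], [[0.578, -0.223, 0.011], [0.582, -0.228, 0.016], [0
[... 625 characters left out ...]
632, -0.102, 0.001]], [[0.594, -0.11, 0.001], [0.575, -0.226, 0.108], [0.578, -0.236, 0.117], [0.583, -0.235, 0.116], [0.588, -0.236, 0.117], [0.594, -0.233, 0.114], [0.63, -0.112, 0.002]], [[0.594, -0.117, -0.0], [0.576, -0.226, 0.101], [0.579, -0.235, 0.109], [0.584, -0.235, 0.109], [0.588, -0.237, 0.111], [0.595, -0.232, 0.106], [0.629, -0.119, 0.001]], [[0.592, -0.127, 0.001], [0.576, -0.227, 0.096], [0.579, -0.236, 0.103], [0.584, -0.236, 0.104], [0.589, -0.236, 0.104], [0.595, -0.233, 0.1], [0.628, -0.126, -0.001]], [[0.591, -0.133, -0.001], [0.597, -0.133, -0.001], [0.603, -0.133, -0.002], [0.608, -0.135, 0.001], [0.591, -0.231, 0.092], [0.62, -0.137, 0.002], [0.626, -0.135, -0.001]]]
```

The tab is at crop (252,272), exactly where I measured it. The visible finger end is about 0.092 m high while the TCP reads 0.060, so I'll check the real finger-end height.

```bash
python3 -c "
from h import *
for f,c in(('side0',(.196,-.54,.2009)),('s1',(.5875,-.2218,.1012)),('s3',(.588,-.222,.061))):
    z=np.load(f'pics/{f}.npz');P=cloud('side',z['d']);hsv=cv2.cvtColor(z['im'],cv2.COLOR_RGB2HSV)
    m=(np.hypot(P[:,:,0]-c[0],P[:,:,1]-c[1])<.06)&(P[:,:,2]>.047)&(hsv[:,:,2]<110)
    W=P[m]; s=W[W[:,2]<np.percentile(W[:,2],6)]
    print(f,len(W),np.sort(W[:,2])[:12].round(3), s.mean(0).round(4), proj('side',[c]), np.argwhere(m)[:,0].max())
for f in('top0',):
    z=np.load(f'pics/{f}.npz');P=cloud('top',z['d'])
    m=(np.hypot(P[:,:,0]-.196,P[:,:,1]+.54)<.07)&(P[:,:,2]>.1); print(m.sum(),np.sort(P[m][:,2])[:5]) 
q=get_obs()['q'];print(q)
"
```

```text
side0 11843 [0.244 0.244 0.245 0.245 0.245 0.246 0.246 0.247 0.247 0.247 0.247 0.247] [ 0.2108 -0.5608  0.2948] [[ 93.91380366 323.94241072]] 337
s1 3376 [0.137 0.14  0.14  0.141 0.141 0.142 0.143 0.144 0.144 0.145 0.145 0.145] [ 0.5796 -0.256   0.1885] [[304.39402546 226.75352315]] 224
s3 3143 [0.092 0.095 0.097 0.097 0.099 0.099 0.101 0.101 0.102 0.103 0.103 0.103] [ 0.5822 -0.2468  0.152 ] [[303.2542264  238.25363959]] 231
918 [0.24430895 0.24545784 0.24639209 0.24656852 0.24686225]
[-5.49577715e-01  4.48359591e-01  1.56921999e+00  1.87731473e-05
  1.12409511e+00  1.28427632e+00]
```

Both views put the finger ends about 31 mm behind the reported TCP, and about 13 mm more when open. The close at TCP z 0.012 therefore only met the tab's top, which explains the 7 N upward force. I'll count the true fingertip height as reported z + 0.031. Next: open, descend to reported z of about -0.019, watching the force.

Call:
move_arm(
  increments=[
    {"tx":0,"ty":0,"tz":0,"turn":0},
    {"tx":0,"ty":0,"tz":0,"turn":0},
    {"tx":0,"ty":0,"tz":0,"turn":0},
    {"tx":0,"ty":0,"tz":0,"turn":0},
    {"tx":0,"ty":0,"tz":0,"turn":0},
    {"tx":0,"ty":0,"tz":0.02,"turn":0},
    {"tx":0,"ty":0,"tz":0.04,"turn":0},
    {"tx":0,"ty":0,"tz":0.055,"turn":0},
    {"tx":0,"ty":0,"tz":0.065,"turn":0},
    {"tx":0,"ty":0,"tz":0.065,"turn":0},
  ],
  gripper=0.5,
)

```text
time_s: 4.05
eef_pos: [0.586, -0.2209, -0.007]
eef_rot: [-0.001, -0.608, 0.794, 0.002]
wrist_force: [-0.8, 0.0, -0.8]
opening: 0.499
```

Call:
move_arm(
  increments=[
    {"tx":0,"ty":0,"tz":0.006,"turn":0},
    {"tx":0,"ty":0,"tz":0.012,"turn":0},
    {"tx":0,"ty":0,"tz":0.012,"turn":0},
  ],
)

```text
time_s: 4.3
eef_pos: [0.5877, -0.2219, -0.0168]
eef_rot: [-0.0, -0.608, 0.794, 0.0]
wrist_force: [0.1, 0.6, 0.1]
opening: 0.499
```

Call:
move_arm(
  increments=[
    {"tx":0,"ty":0,"tz":0,"turn":0},
    {"tx":0,"ty":0,"tz":0,"turn":0},
    {"tx":0,"ty":0,"tz":0,"turn":0},
    {"tx":0,"ty":0,"tz":0,"turn":0},
    {"tx":0,"ty":0,"tz":0,"turn":0},
    {"tx":0,"ty":0,"tz":0,"turn":0},
    {"tx":0,"ty":0,"tz":0,"turn":0},
  ],
  gripper=0.0,
)

```text
time_s: 4.88
eef_pos: [0.5884, -0.2222, -0.0155]
eef_rot: [0.0, -0.608, 0.794, -0.001]
wrist_force: [0.0, 0.4, 5.5]
opening: 0.085
```

Gripped: opening 0.085 is about 7 mm, matching the tab. Lift and go to pre-insertion.

```bash
python3 -c "
from h import *
at(-16,.105,.07)"
```

```text
[0.5382 0.0104] tx -0.2116 ty 0.1089 tz -0.1207 turn 0.9 rows>=6.4 t 4.88
```

Call:
move_arm(
  increments=[
    {"tx":0,"ty":0,"tz":-0.02,"turn":0},
    {"tx":0,"ty":0,"tz":-0.05,"turn":0},
    {"tx":0,"ty":0.02,"tz":-0.08,"turn":0},
    {"tx":0,"ty":0.06,"tz":-0.11,"turn":0},
    {"tx":-0.02,"ty":0.095,"tz":-0.121,"turn":0},
    {"tx":-0.05,"ty":0.109,"tz":-0.121,"turn":1},
    {"tx":-0.08,"ty":0.109,"tz":-0.121,"turn":1},
    {"tx":-0.11,"ty":0.109,"tz":-0.121,"turn":1},
    {"tx":-0.14,"ty":0.109,"tz":-0.121,"turn":1},
    {"tx":-0.17,"ty":0.109,"tz":-0.121,"turn":1},
    {"tx":-0.195,"ty":0.109,"tz":-0.121,"turn":1},
    {"tx":-0.212,"ty":0.109,"tz":-0.121,"turn":1},
    {"tx":-0.212,"ty":0.109,"tz":-0.121,"turn":1},
    {"tx":-0.212,"ty":0.109,"tz":-0.121,"turn":1},
    {"tx":-0.212,"ty":0.109,"tz":-0.121,"turn":1},
  ],
)

```text
time_s: 6.13
eef_pos: [0.5372, 0.0106, 0.1042]
eef_rot: [-0.001, -0.601, 0.799, 0.0]
wrist_force: [0.6, 0.4, -1.3]
opening: 0.082
```

```bash
cat >> h.py <<'E'
def look(fn,r=(90,250,200,400)):
    for n in('side','top'):
        im,d=snap(n,fn+n); rr=r if n=='side' else (90,230,190,340)
        cv2.imwrite(f'pics/{fn}{n}c.png',cv2.resize(im[rr[0]:rr[1],rr[2]:rr[3],::-1],None,fx=4 if n=='top' else 3.75,fy=4 if n=='top' else 3.75))
E
python3 -c "
from h import *
at(-16,.105,.0)
look('a1')"
```

```text
[ 0.6055 -0.0089] tx -0.0002 ty -0.0710 tz -0.0008 turn -0.1 rows>=1.7 t 6.13
```

View pics/a1sidec.png

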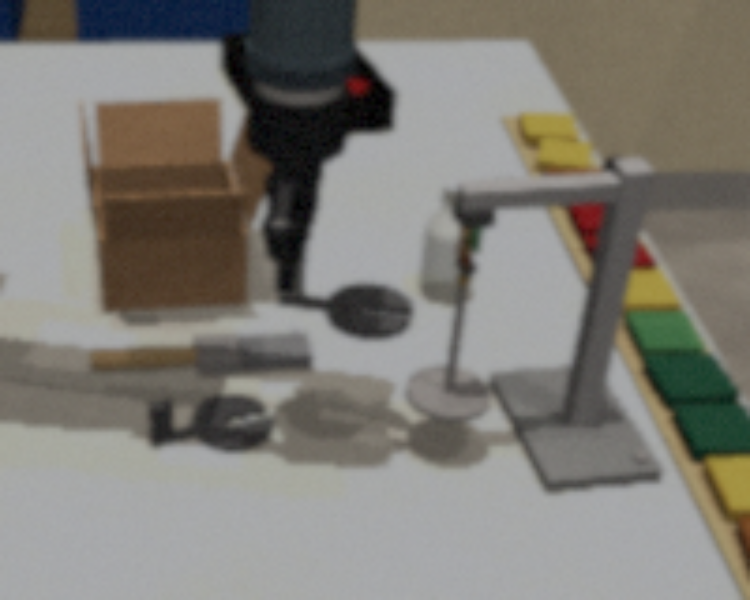

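View pics/a1topc.png

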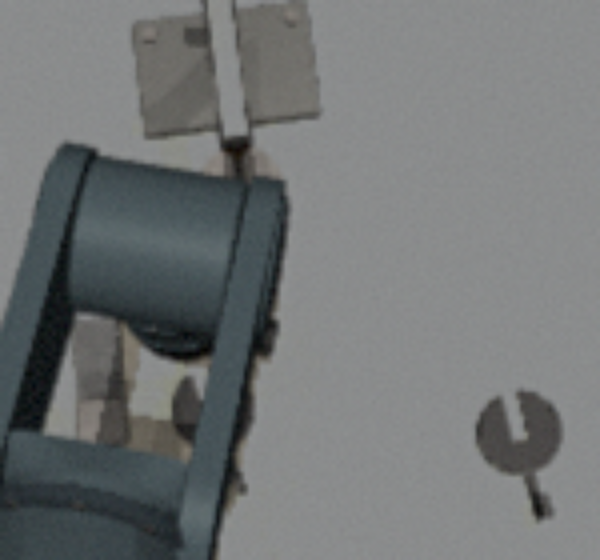

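Disc A is held flat at side crop (370,310) and the stem is clear at (455,340). Now I'll measure the held disc's centre and the stem in the same side view.

```bash
cat >> h.py <<'E'
def held(fn,c,ztop):
    z=np.load(f'pics/{fn}side.npz');P=cloud('side',z['d']);hsv=cv2.cvtColor(z['im'],cv2.COLOR_RGB2HSV)
    m=((np.hypot(P[:,:,0]-c[0],P[:,:,1]-c[1])<.045)&(abs(P[:,:,2]-ztop)<.012)&(hsv[:,:,2]<120)).astype(np.uint8)
    k,l,st,ce=cv2.connectedComponentsWithStats(m); m=(l==1+np.argmax(st[1:,4])).astype(np.uint8)
    m=cv2.morphologyEx(m,cv2.MORPH_OPEN,cv2.getStructuringElement(cv2.MORPH_ELLIPSE,(5,5)))
    v,u=np.nonzero(m); Q=P[m>0]
    A=np.c_[Q[:,:2]-Q[:,:2].mean(0),np.ones(len(Q))]; co=np.linalg.lstsq(A,Q[:,2],rcond=None)[0]
    W=plane('side',np.c_[u,v],ztop)[:,:2].astype(np.float32); (cc,r)=cv2.minEnclosingCircle(cv2.convexHull(W))
    print('held C',np.round(cc,4),'r',round(r,4),'z',np.median(Q[:,2]).round(4),'tilt deg',np.degrees(np.arctan(co[:2])).round(1),'ext',W.min(0).round(4),W.max(0).round(4))
def stem(fn,zs=((.07,.09),(.09,.11),(.11,.13),(.13,.15))):
    z=np.load(f'pics/{fn}side.npz');P=cloud('side',z['d'])
    for a,b in zs:
        s=(P[:,:,2]>a)&(P[:,:,2]<b)&(abs(P[:,:,1]-STEM[1])<.025)&(abs(P[:,:,0]-STEM[0])<.02); v,u=np.nonzero(s)
        if len(u): print('stem',a,len(u),np.median(P[s],0).round(4))
E
python3 -c "
from h import *
held('a1',(.602,-.008),.128); stem('a1'); o=get_obs(); print(o['eef_pos'],yaw()[0])
f=np.radians(-16);print('expected C',o['eef_pos'][:2]+.064*np.array([np.cos(f),np.sin(f)]))"
```

```text
held C [ 0.5974 -0.0144] r 0.0395 z 0.1269 tilt deg [-1.   1.2] ext [ 0.5596 -0.0535] [0.63   0.0217]
stem 0.07 15 [ 0.666  -0.0281  0.083 ]
stem 0.09 15 [ 0.6651 -0.0272  0.1009]
stem 0.11 15 [ 0.666  -0.0276  0.1198]
stem 0.13 16 [ 0.6655 -0.0286  0.1421]
[0.53737196 0.01013802 0.10442806] -106.14117192982927
expected C [ 0.59889271 -0.00750277]
```

```bash
python3 -c "
from h import *
z=np.load('pics/a1side.npz')['im'][155:200,275:335,::-1]
cv2.imwrite('pics/zz.png',cv2.convertScaleAbs(cv2.resize(z,None,fx=12,fy=12,interpolation=cv2.INTER_CUBIC),alpha=1.5))
f=np.radians(-16.1)
for c in((.598,-.0105),(.598,-.0075),(.598,-.0135)):
  c=np.array(c);e=np.array([np.cos(f),np.sin(f)]);n=np.array([-e[1],e[0]])
  pts=[np.r_[c+e*a+n*b,.128] for a,b in((35,0),(-35,0),(0,35),(0,-35),(33,7),(33,-7),(-7,7),(-7,-7))] if 0 else [np.r_[c+e*a/1e3+n*b/1e3,.128] for a,b in((35,0),(-35,0),(0,35),(0,-35),(33,7),(33,-7),(-7,7),(-7,-7))]
  print(((proj('side',pts)-[275,155])*12).round(0).tolist())
print(((proj('side',[[.667,-.0265,.128]])-[275,155])*12))
"
```

```text
[[414.0, 221.0], [135.0, 182.0], [293.0, 127.0], [253.0, 279.0], [410.0, 204.0], [403.0, 235.0], [250.0, 182.0], [242.0, 212.0]]
[[412.0, 214.0], [134.0, 175.0], [292.0, 121.0], [252.0, 272.0], [408.0, 198.0], [401.0, 228.0], [248.0, 176.0], [240.0, 206.0]]
[[416.0, 227.0], [136.0, 189.0], [295.0, 134.0], [255.0, 286.0], [412.0, 211.0], [405.0, 242.0], [252.0, 189.0], [243.0, 219.0]]
[[560.99078942 232.25569478]]
```

View pics/zz.png

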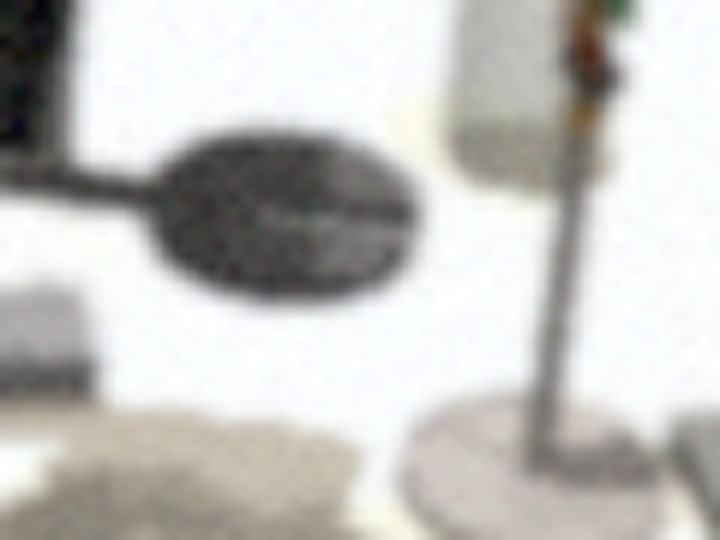

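```bash
python3 -c "
from h import *
for y in(-.0235,-.0265,-.0295):
  print(y,((proj('side',[[.667,y+.035,.055],[.667-.035,y,.055],[.667+.035,y,.055],[.667,y,.055],[.667,y,.128]])-[275,155])*12).round(0).tolist())
for n in ('top0',):
  z=np.load('pics/top0.npz')['im'][110:160,230:275,::-1]
  cv2.imwrite('pics/zt.png',cv2.convertScaleAbs(cv2.resize(z,None,fx=12,fy=12,interpolation=cv2.INTER_CUBIC),alpha=1.3))
print(((proj('top',[[.667,-.0265+.035,.055],[.667-.035,-.0265,.055],[.667,-.0265-.035,.055],[.667,-.0265,.055],[.667,-.0265,.175]])-[230,110])*12).round(0).tolist())
"
```

```text
-0.0235 [[501.0, 381.0], [391.0, 464.0], [660.0, 459.0], [526.0, 461.0], [559.0, 225.0]]
-0.0265 [[503.0, 388.0], [393.0, 471.0], [663.0, 466.0], [528.0, 468.0], [561.0, 232.0]]
-0.0295 [[505.0, 395.0], [395.0, 478.0], [665.0, 473.0], [530.0, 476.0], [563.0, 239.0]]
[[107.0, 330.0], [240.0, 454.0], [366.0, 323.0], [237.0, 327.0], [224.0, 206.0]]
```

View pics/zt.png

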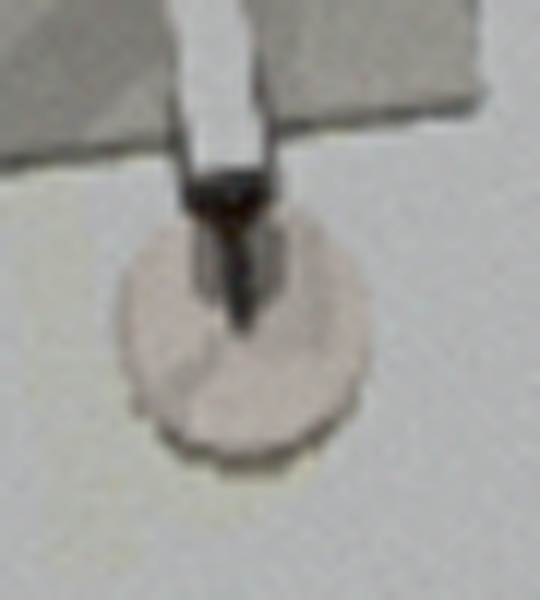

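The crop shows the stem foot at (533,465), giving a stem at about (0.668, -0.027), and the disc's slot pointing at it to within a few mm. I'll advance until the mouth is just short of the stem, then look again.

Call:
move_arm(
  increments=[
    {"tx":-0.0015,"ty":-0.01,"tz":0,"turn":0},
    {"tx":-0.0015,"ty":-0.02,"tz":0,"turn":0},
    {"tx":-0.0015,"ty":-0.025,"tz":0,"turn":0},
    {"tx":-0.0015,"ty":-0.025,"tz":0,"turn":0},
    {"tx":-0.0015,"ty":-0.025,"tz":0,"turn":0},
  ],
)

```text
time_s: 6.65
eef_pos: [0.5622, 0.0051, 0.1045]
eef_rot: [-0.0, -0.601, 0.799, 0.0]
wrist_force: [-0.6, -0.7, -0.7]
opening: 0.082
```

```bash
cat >> h.py <<'E'
def zz(fn,dx=0,dy=0):
    im,d=snap('side',fn+'side'); z=im[150+dy:200+dy,285+dx:345+dx,::-1]
    cv2.imwrite(f'pics/{fn}z.png',cv2.convertScaleAbs(cv2.resize(z,None,fx=12,fy=12,interpolation=cv2.INTER_CUBIC),alpha=1.5))
def pz(p,dx=0,dy=0): return ((proj('side',p)-[285+dx,150+dy])*12).round(0).tolist()
E
python3 -c "
from h import *
zz('a2'); o=get_obs(); p=o['eef_pos']; f=np.radians(yaw()[0]+90); e=np.array([np.cos(f),np.sin(f)]);n=np.array([-e[1],e[0]])
print(p,np.degrees(f),pz([np.r_[p[:2]+e*a+n*b,.128] for a,b in((.064,.035),(.098,.007),(.098,-.007),(.1,0))]+[[.668,-.0272,.128],[.668,-.0272,.12]]))"
```

```text
[0.56183388 0.00535663 0.1044    ] -16.10212133901021 [[273.0, 190.0], [396.0, 267.0], [390.0, 298.0], [401.0, 284.0], [446.0, 294.0], [442.0, 321.0]]
```

View pics/a2z.png

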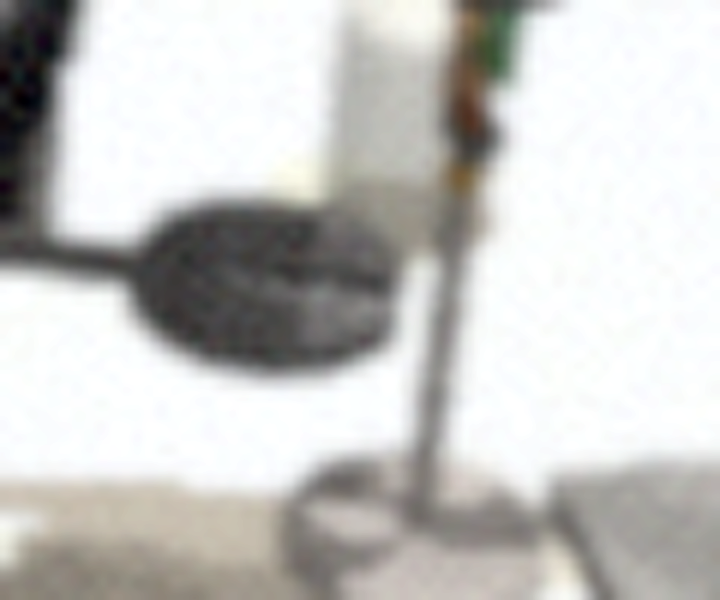

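The mouth at crop (395,285) lines up with the stem at (446,294) to about 1 mm. Inserting along the slot and watching the lateral force.

Call:
move_arm(
  increments=[
    {"tx":0,"ty":-0.005,"tz":0,"turn":0},
    {"tx":0,"ty":-0.01,"tz":0,"turn":0},
    {"tx":0,"ty":-0.015,"tz":0,"turn":0},
    {"tx":0,"ty":-0.02,"tz":0,"turn":0},
    {"tx":0,"ty":-0.02,"tz":0,"turn":0},
    {"tx":0,"ty":-0.02,"tz":0,"turn":0},
  ],
)

```text
time_s: 7.2
eef_pos: [0.5817, 0.0, 0.1046]
eef_rot: [-0.0, -0.601, 0.799, 0.0]
wrist_force: [0.6, -0.4, -1.0]
opening: 0.076
```

```bash
python3 -c "
from h import *
zz('a3'); at(-16.1,.105,-.001,np.array([.668,-.0272]))"
```

```text
[ 0.6075 -0.0097] tx 0.0022 ty -0.0278 tz -0.0005 turn 0.0 rows>=0.7 t 7.25
```

View pics/a3z.png

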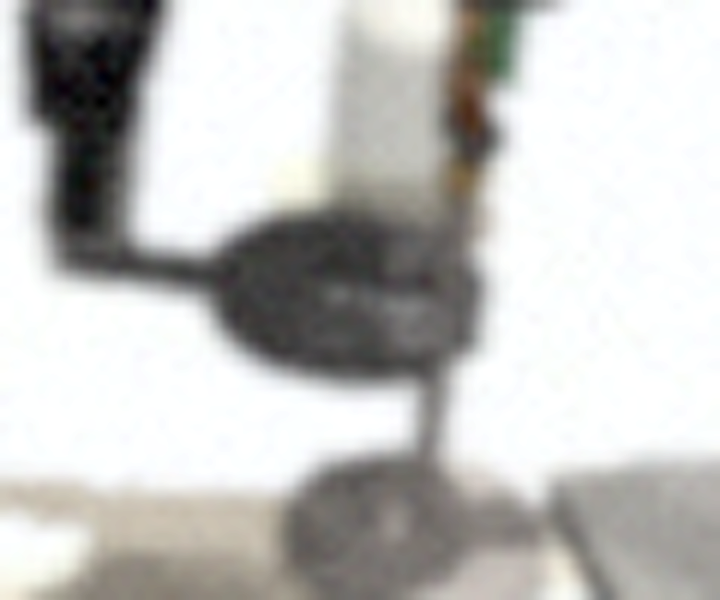

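The stem emerges inside the slot at (445,280) and the forces are about 1 N. Continuing to the seat.

Call:
move_arm(
  increments=[
    {"tx":0,"ty":-0.006,"tz":0,"turn":0},
    {"tx":0,"ty":-0.012,"tz":0,"turn":0},
    {"tx":0.001,"ty":-0.018,"tz":0,"turn":0},
    {"tx":0.001,"ty":-0.024,"tz":0,"turn":0},
    {"tx":0.001,"ty":-0.027,"tz":0,"turn":0},
    {"tx":0.001,"ty":-0.027,"tz":0,"turn":0},
    {"tx":0.001,"ty":-0.027,"tz":0,"turn":0},
  ],
)

```text
time_s: 7.83
eef_pos: [0.6071, -0.0084, 0.1045]
eef_rot: [-0.0, -0.601, 0.799, 0.0]
wrist_force: [-0.6, -0.4, -1.2]
opening: 0.085
```

```bash
python3 -c "
from h import *
zz('a4'); at(-16.1,.105,-.00,np.array([.668,-.0272]))"
```

```text
[ 0.6065 -0.0095] tx 0.0012 ty 0.0000 tz -0.0005 turn 0.0 rows>=0.0 t 7.88
```

View pics/a4z.png

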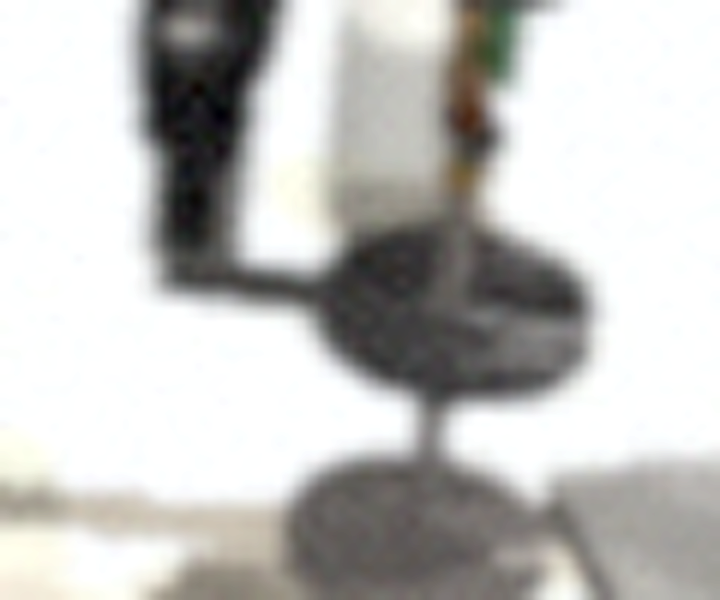

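Stem at (448,290) is at the slot's inner end and the disc is centred. Lowering to the pan.

Call:
move_arm(
  increments=[
    {"tx":0,"ty":0,"tz":0.015,"turn":0},
    {"tx":0,"ty":0,"tz":0.03,"turn":0},
    {"tx":0,"ty":0,"tz":0.045,"turn":0},
    {"tx":0,"ty":0,"tz":0.055,"turn":0},
    {"tx":0,"ty":0,"tz":0.06,"turn":0},
    {"tx":0,"ty":0,"tz":0.063,"turn":0},
    {"tx":0,"ty":0,"tz":0.064,"turn":0},
    {"tx":0,"ty":0,"tz":0.064,"turn":0},
  ],
)

```text
time_s: 8.55
eef_pos: [0.6074, -0.0084, 0.0411]
eef_rot: [0.0, -0.601, 0.799, -0.0]
wrist_force: [0.3, 0.2, -1.7]
opening: 0.087
```

```bash
python3 -c "
from h import *
zz('a5',0,15);print(get_obs()['wrist_force'])"
```

```text
[-0.24937862 -0.07862692 -0.95073582]
```

View pics/a5z.png

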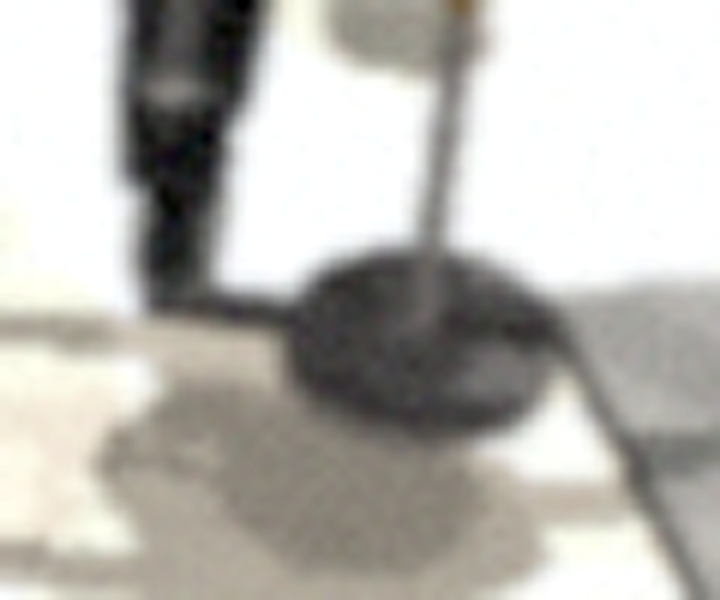

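Nearly seated over the pan at (420,340). Down slowly another 2 mm.

Call:
move_arm(
  increments=[
    {"tx":0,"ty":0,"tz":0.0005,"turn":0},
    {"tx":0,"ty":0,"tz":0.001,"turn":0},
    {"tx":0,"ty":0,"tz":0.0015,"turn":0},
    {"tx":0,"ty":0,"tz":0.002,"turn":0},
    {"tx":0,"ty":0,"tz":0.002,"turn":0},
  ],
)

```text
time_s: 9.02
eef_pos: [0.6077, -0.0084, 0.0393]
eef_rot: [0.0, -0.601, 0.799, -0.001]
wrist_force: [-0.3, -0.5, 2.3]
opening: 0.079
```

Contact (Fz up about 4 N). Release, then rise.

Call:
move_arm(
  increments=[
    {"tx":0,"ty":0,"tz":0,"turn":0},
    {"tx":0,"ty":0,"tz":0,"turn":0},
    {"tx":0,"ty":0,"tz":0,"turn":0},
    {"tx":0,"ty":0,"tz":0,"turn":0},
    {"tx":0,"ty":0,"tz":-0.02,"turn":0},
    {"tx":0,"ty":0,"tz":-0.04,"turn":0},
    {"tx":0,"ty":0,"tz":-0.06,"turn":0},
    {"tx":0,"ty":0,"tz":-0.06,"turn":0},
    {"tx":0,"ty":0,"tz":-0.06,"turn":0},
  ],
  gripper=0.3,
)

```text
time_s: 9.77
eef_pos: [0.6081, -0.0085, 0.0999]
eef_rot: [0.001, -0.601, 0.799, -0.001]
wrist_force: [-0.0, -0.2, -0.6]
opening: 0.303
```

```bash
python3 -c "
from h import *
zz('a6',0,15);print(get_obs()['wrist_force'])
print('lift/out');go(.5,.0,.18,-78); go(.4045,-.266,.18,-78); go(.4045,-.266,-.017,-78)"
```

```text
[ 0.40874333  0.52588199 -0.41091405]
lift/out
tx 0.0216 ty 0.1051 tz -0.0815 turn -28.1 rows>=3.9 t 9.82
tx 0.3036 ty 0.1232 tz -0.0815 turn -28.1 rows>=8.1 t 9.82
tx 0.3036 ty 0.1233 tz 0.1155 turn -28.1 rows>=8.3 t 9.82
```

View pics/a6z.png

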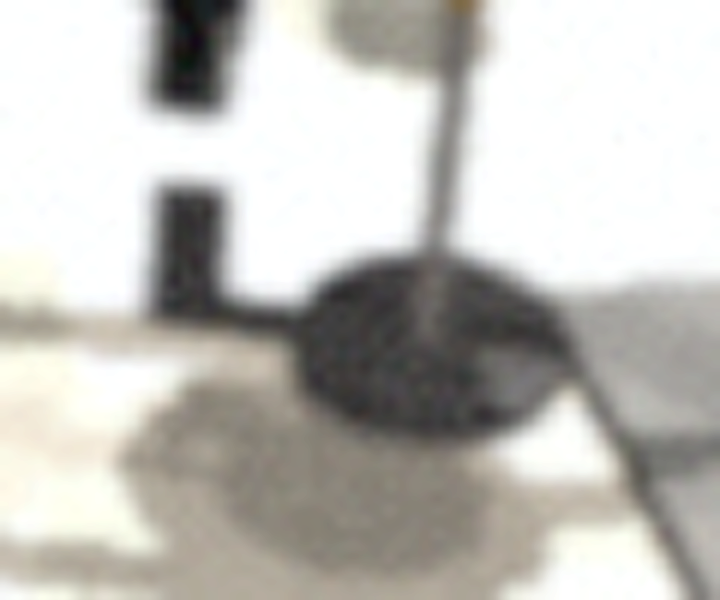

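Disc A lies flat on the pan and its tab is free at (190,250). Next disc B.

Call:
move_arm(
  increments=[
    {"tx":0.0,"ty":0.04,"tz":0,"turn":0},
    {"tx":0.02,"ty":0.075,"tz":0,"turn":-6},
    {"tx":0.055,"ty":0.09,"tz":0,"turn":-12},
    {"tx":0.09,"ty":0.1,"tz":0,"turn":-18},
    {"tx":0.13,"ty":0.11,"tz":0,"turn":-24},
    {"tx":0.17,"ty":0.12,"tz":0,"turn":-28},
    {"tx":0.21,"ty":0.123,"tz":0,"turn":-28},
    {"tx":0.25,"ty":0.123,"tz":0,"turn":-28},
    {"tx":0.285,"ty":0.123,"tz":0.02,"turn":-28},
    {"tx":0.3036,"ty":0.123,"tz":0.04,"turn":-28},
    {"tx":0.3036,"ty":0.123,"tz":0.06,"turn":-28},
    {"tx":0.3036,"ty":0.123,"tz":0.06,"turn":-28},
    {"tx":0.3036,"ty":0.123,"tz":0.06,"turn":-28},
    {"tx":0.3036,"ty":0.123,"tz":0.06,"turn":-28},
  ],
  gripper=0.5,
)

```text
time_s: 10.98
eef_pos: [0.4048, -0.2653, 0.0386]
eef_rot: [-0.0, 0.777, -0.63, -0.001]
wrist_force: [0.7, -0.6, 0.1]
opening: 0.498
```

```bash
python3 -c "
from h import *
go(.4045,-.266,-.017,-78)
im,d=snap('side','b0');cv2.imwrite('pics/b0c.png',cv2.resize(im[200:320,180:330,::-1],None,fx=4,fy=4))"
```

```text
tx 0.0007 ty 0.0004 tz 0.0556 turn -0.0 rows>=1.3 t 10.98
```

View pics/b0c.png

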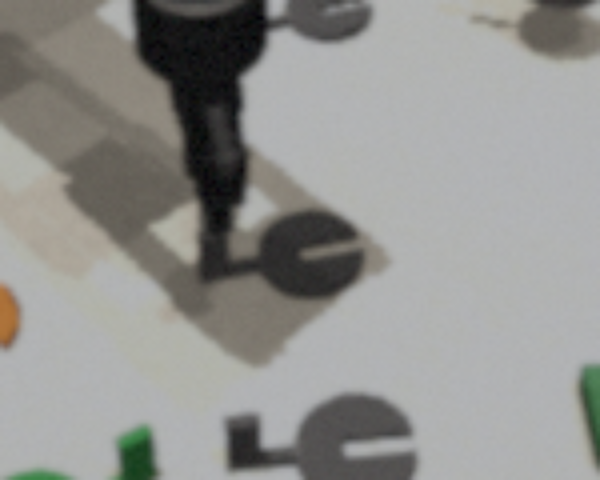

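The fingers straddle the B tab at crop (213,255). Descend and grip.

Call:
move_arm(
  increments=[
    {"tx":0,"ty":0,"tz":0.02,"turn":0},
    {"tx":0,"ty":0,"tz":0.04,"turn":0},
    {"tx":0,"ty":0,"tz":0.05,"turn":0},
    {"tx":0,"ty":0,"tz":0.0555,"turn":0},
    {"tx":0,"ty":0,"tz":0.0555,"turn":0},
  ],
)

```text
time_s: 11.45
eef_pos: [0.4047, -0.2652, -0.0172]
eef_rot: [-0.0, 0.777, -0.629, -0.001]
wrist_force: [-0.1, -0.4, -0.0]
opening: 0.496
```

Call:
move_arm(
  increments=[
    {"tx":0,"ty":0,"tz":0,"turn":0},
    {"tx":0,"ty":0,"tz":0,"turn":0},
    {"tx":0,"ty":0,"tz":0,"turn":0},
    {"tx":0,"ty":0,"tz":0,"turn":0},
    {"tx":0,"ty":0,"tz":0,"turn":0},
    {"tx":0,"ty":0,"tz":0,"turn":0},
    {"tx":0,"ty":0,"tz":0,"turn":0},
  ],
  gripper=0.0,
)

```text
time_s: 12.03
eef_pos: [0.4056, -0.2668, -0.0157]
eef_rot: [0.0, 0.777, -0.63, 0.001]
wrist_force: [-0.4, 1.4, 6.5]
opening: 0.079
```

```bash
python3 -c "
from h import *
S=np.array([.668,-.0272])
at(26,.11,.05,S); at(26,.11,.12,S)"
```

```text
[ 0.5655 -0.0772] tx -0.1522 ty -0.1958 tz -0.1257 turn -14.1 rows>=6.7 t 12.03
[ 0.5026 -0.1079] tx -0.1352 ty -0.1279 tz -0.1258 turn -14.1 rows>=5.4 t 12.03
```

Call:
move_arm(
  increments=[
    {"tx":0,"ty":0,"tz":-0.02,"turn":0},
    {"tx":0,"ty":0,"tz":-0.05,"turn":0},
    {"tx":0,"ty":0,"tz":-0.08,"turn":0},
    {"tx":-0.02,"ty":-0.02,"tz":-0.11,"turn":0},
    {"tx":-0.045,"ty":-0.045,"tz":-0.126,"turn":-4},
    {"tx":-0.07,"ty":-0.07,"tz":-0.126,"turn":-9},
    {"tx":-0.1,"ty":-0.095,"tz":-0.126,"turn":-14},
    {"tx":-0.125,"ty":-0.12,"tz":-0.126,"turn":-14},
    {"tx":-0.137,"ty":-0.135,"tz":-0.126,"turn":-14},
    {"tx":-0.143,"ty":-0.16,"tz":-0.126,"turn":-14},
    {"tx":-0.149,"ty":-0.185,"tz":-0.126,"turn":-14},
    {"tx":-0.1522,"ty":-0.1958,"tz":-0.126,"turn":-14},
    {"tx":-0.1522,"ty":-0.1958,"tz":-0.126,"turn":-14},
    {"tx":-0.1522,"ty":-0.1958,"tz":-0.126,"turn":-14},
    {"tx":-0.1522,"ty":-0.1958,"tz":-0.126,"turn":-14},
  ],
)

```text
time_s: 13.28
eef_pos: [0.5637, -0.077, 0.1087]
eef_rot: [0.0, 0.848, -0.531, -0.001]
wrist_force: [0.4, -0.2, -1.2]
opening: 0.084
```

```bash
cat >> h.py <<'E'
S=np.array([.668,-.0272])
def pred(dx=0,dy=0,off=.0155):
    o=get_obs(); p=o['eef_pos']; f=np.radians(yaw()[0]+90); e=np.array([np.cos(f),np.sin(f)]);n=np.array([-e[1],e[0]]); zt=p[2]+off+.008
    C=p[:2]+e*.064; r=S-C
    print('tcp',p,'phi',np.degrees(f).round(1),'along',round(r@e,4),'lat',round(r@n,4)); 
    for nm,q in zip(('rear','mouthL','mouthR','mouth','stem@ztop'),pz([np.r_[C+[0,.035],zt],np.r_[C+e*.034+n*.007,zt],np.r_[C+e*.034-n*.007,zt],np.r_[C+e*.034,zt],np.r_[S,zt]],dx,dy)): print(nm,q)
E
python3 -c "
from h import *
zz('b1'); pred(); at(26,.11,.0,S)"
```

```text
tcp [ 0.56369105 -0.07718718  0.10883559] phi 25.9 along 0.0517 lat -0.0006
rear [251.0, 253.0]
mouthL [371.0, 283.0]
mouthR [405.0, 311.0]
mouth [388.0, 297.0]
stem@ztop [448.0, 279.0]
[ 0.6105 -0.0553] tx 0.0007 ty -0.0517 tz -0.0012 turn -0.1 rows>=1.2 t 13.33
```

View pics/b1z.png

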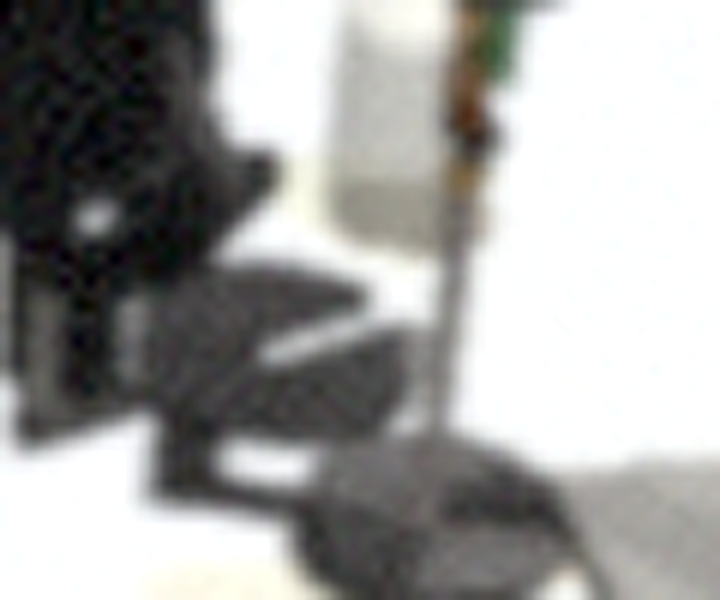

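```bash
python3 -c "
from h import *
held('b1',(.62,-.05),.132)
z=np.load('pics/b1side.npz');P=cloud('side',z['d'])
for r,c in ((275,230),(300,300),(290,340),(370,270),(400,330),(350,380),(340,220)):
  v,u=150+r/12,285+c/12; w=P[int(v)-1:int(v)+2,int(u)-1:int(u)+2].reshape(-1,3); print(r,c,np.median(w,0).round(4))
"
```

```text
held C [ 0.6185 -0.0545] r 0.0396 z 0.1314 tilt deg [-0.4  0.9] ext [ 0.5816 -0.0939] [ 0.6537 -0.0182]
275 230 [ 0.6168 -0.0181  0.1314]
300 300 [ 0.6307 -0.0327  0.1309]
290 340 [ 0.64   -0.0292  0.1317]
370 270 [ 0.6191 -0.0587  0.1312]
400 330 [ 0.6288 -0.0746  0.1318]
350 380 [ 0.6444 -0.0532  0.1313]
340 220 [ 0.6077 -0.049   0.1318]
```

Call:
move_arm(
  increments=[
    {"tx":-0.0015,"ty":-0.006,"tz":0,"turn":0},
    {"tx":-0.002,"ty":-0.012,"tz":0,"turn":0},
    {"tx":-0.002,"ty":-0.016,"tz":0,"turn":0},
    {"tx":-0.002,"ty":-0.02,"tz":0,"turn":0},
    {"tx":-0.002,"ty":-0.02,"tz":0,"turn":0},
  ],
)

```text
time_s: 13.75
eef_pos: [0.5828, -0.0659, 0.1093]
eef_rot: [-0.0, 0.848, -0.53, 0.0]
wrist_force: [0.7, -0.4, -1.5]
opening: 0.082
```

```bash
python3 -c "
from h import *
zz('b2'); pred()"
```

```text
tcp [ 0.58239361 -0.0659559   0.10917674] phi 26.0 along 0.0299 lat -0.0026
rear [318.0, 226.0]
mouthL [437.0, 255.0]
mouthR [472.0, 282.0]
mouth [455.0, 268.0]
stem@ztop [448.0, 278.0]
```

View pics/b2z.png

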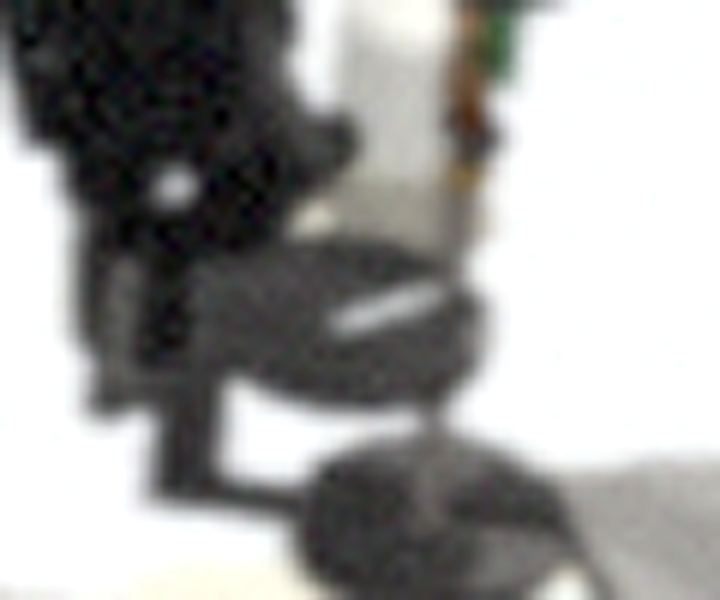

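The stem at (450,275) stands inside the slot mouth with no side force. Continue to the seat.

Call:
move_arm(
  increments=[
    {"tx":0,"ty":-0.006,"tz":0,"turn":0},
    {"tx":0,"ty":-0.012,"tz":0,"turn":0},
    {"tx":0.001,"ty":-0.018,"tz":0,"turn":0},
    {"tx":0.001,"ty":-0.024,"tz":0,"turn":0},
    {"tx":0.001,"ty":-0.03,"tz":0,"turn":0},
    {"tx":0.001,"ty":-0.03,"tz":0,"turn":0},
    {"tx":0.001,"ty":-0.03,"tz":0,"turn":0},
  ],
)

```text
time_s: 14.38
eef_pos: [0.6097, -0.0536, 0.109]
eef_rot: [0.0, 0.848, -0.53, -0.0]
wrist_force: [0.2, -0.3, -0.5]
opening: 0.081
```

```bash
python3 -c "
from h import *
zz('b3'); pred()"
```

```text
tcp [ 0.60939556 -0.05375817  0.10899745] phi 25.9 along 0.0003 lat -0.0018
rear [416.0, 198.0]
mouthL [535.0, 226.0]
mouthR [570.0, 254.0]
mouth [552.0, 240.0]
stem@ztop [448.0, 279.0]
```

View pics/b3z.png

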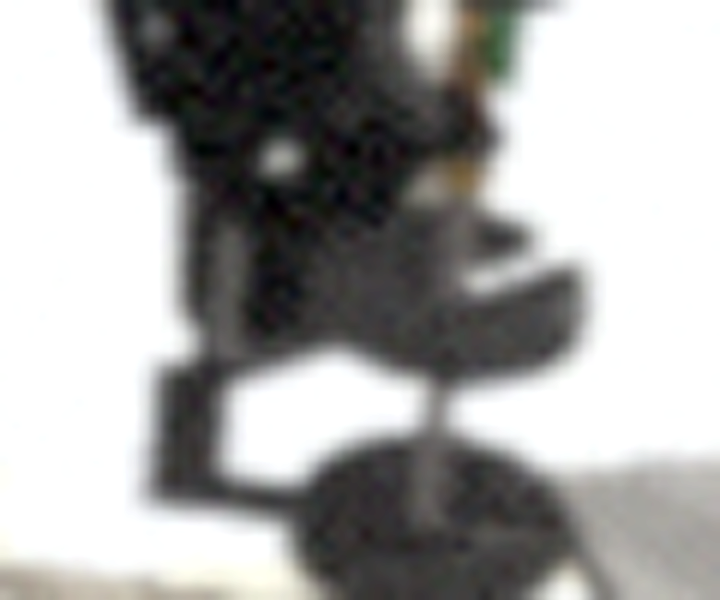

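Stem through the slot end at (450,270); clear of the A tab. Lower.

Call:
move_arm(
  increments=[
    {"tx":0,"ty":0,"tz":0.015,"turn":0},
    {"tx":0,"ty":0,"tz":0.03,"turn":0},
    {"tx":0,"ty":0,"tz":0.045,"turn":0},
    {"tx":0,"ty":0,"tz":0.054,"turn":0},
    {"tx":0,"ty":0,"tz":0.059,"turn":0},
    {"tx":0,"ty":0,"tz":0.06,"turn":0},
    {"tx":0,"ty":0,"tz":0.061,"turn":0},
    {"tx":0,"ty":0,"tz":0.062,"turn":0},
    {"tx":0,"ty":0,"tz":0.062,"turn":0},
    {"tx":0,"ty":0,"tz":0.062,"turn":0},
  ],
)

```text
time_s: 15.27
eef_pos: [0.61, -0.054, 0.0479]
eef_rot: [-0.0, 0.848, -0.53, 0.001]
wrist_force: [0.6, -0.4, -1.2]
opening: 0.082
```

```bash
python3 -c "
from h import *
zz('b4',0,15);print(get_obs()['wrist_force'])"
```

```text
[-0.15206704  0.39417579 -2.10022677]
```

View pics/b4z.png

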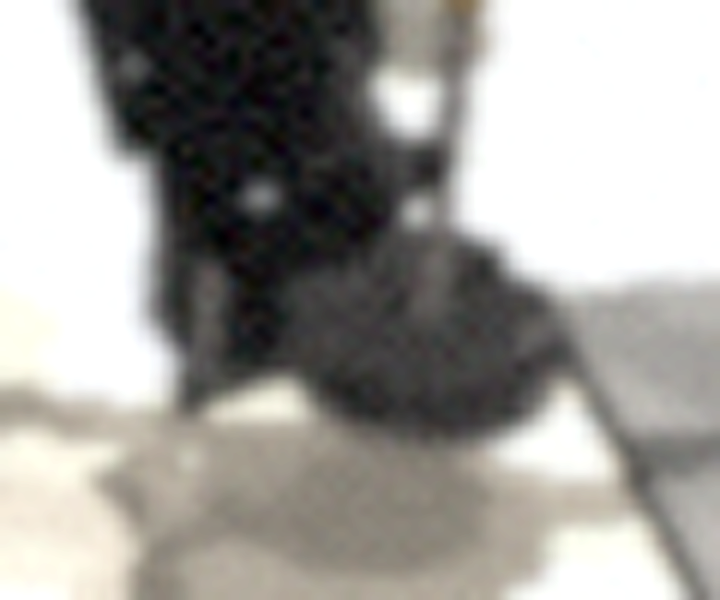

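The disc is just above its seat at (430,340). Two more mm.

Call:
move_arm(
  increments=[
    {"tx":0,"ty":0,"tz":0.0005,"turn":0},
    {"tx":0,"ty":0,"tz":0.001,"turn":0},
    {"tx":0,"ty":0,"tz":0.0015,"turn":0},
    {"tx":0,"ty":0,"tz":0.0015,"turn":0},
  ],
)

```text
time_s: 15.65
eef_pos: [0.6104, -0.054, 0.0467]
eef_rot: [-0.0, 0.848, -0.53, 0.001]
wrist_force: [-1.6, 0.8, 5.0]
opening: 0.083
```

Call:
move_arm(
  increments=[
    {"tx":0,"ty":0,"tz":0,"turn":0},
    {"tx":0,"ty":0,"tz":0,"turn":0},
    {"tx":0,"ty":0,"tz":0,"turn":0},
    {"tx":0,"ty":0,"tz":0,"turn":0},
    {"tx":0,"ty":0,"tz":-0.02,"turn":0},
    {"tx":0,"ty":0,"tz":-0.04,"turn":0},
    {"tx":0,"ty":0,"tz":-0.06,"turn":0},
    {"tx":0,"ty":0,"tz":-0.06,"turn":0},
    {"tx":0,"ty":0,"tz":-0.06,"turn":0},
  ],
  gripper=0.3,
)

```text
time_s: 16.4
eef_pos: [0.6104, -0.0542, 0.1068]
eef_rot: [-0.0, 0.848, -0.53, 0.001]
wrist_force: [0.4, -0.2, -0.4]
opening: 0.301
```

```bash
python3 -c "
from h import *
zz('b5',0,15);print(get_obs()['wrist_force'])
go(.423,-.4035,.04,-86)"
```

```text
[-0.56437519 -0.73272597 -1.32619692]
tx 0.2330 ty 0.3204 tz 0.0654 turn 21.9 rows>=9.6 t 16.45
```

View pics/b5z.png

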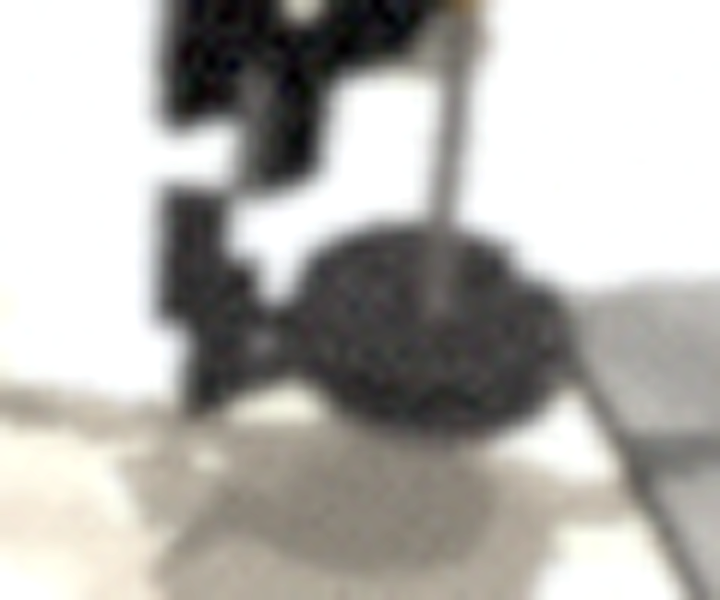

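B is stacked flat on A, with the tabs separated at (195,250) and (225,330). To disc C.

Call:
move_arm(
  increments=[
    {"tx":0.0,"ty":0.04,"tz":0,"turn":0},
    {"tx":0.03,"ty":0.07,"tz":0,"turn":6},
    {"tx":0.06,"ty":0.1,"tz":0,"turn":12},
    {"tx":0.09,"ty":0.13,"tz":0,"turn":18},
    {"tx":0.12,"ty":0.16,"tz":0,"turn":22},
    {"tx":0.15,"ty":0.19,"tz":0,"turn":22},
    {"tx":0.18,"ty":0.22,"tz":0,"turn":22},
    {"tx":0.205,"ty":0.25,"tz":0,"turn":22},
    {"tx":0.225,"ty":0.28,"tz":0.01,"turn":22},
    {"tx":0.233,"ty":0.31,"tz":0.03,"turn":22},
    {"tx":0.233,"ty":0.3204,"tz":0.05,"turn":22},
    {"tx":0.233,"ty":0.3204,"tz":0.0654,"turn":22},
    {"tx":0.233,"ty":0.3204,"tz":0.0654,"turn":22},
    {"tx":0.233,"ty":0.3204,"tz":0.0654,"turn":22},
    {"tx":0.233,"ty":0.3204,"tz":0.0654,"turn":22},
  ],
  gripper=0.5,
)

```text
time_s: 17.7
eef_pos: [0.4235, -0.4032, 0.0403]
eef_rot: [-0.0, 0.731, -0.682, -0.0]
wrist_force: [-0.1, -0.7, 0.6]
opening: 0.5
```

```bash
python3 -c "
from h import *
go(.423,-.4035,-.017,-86)
im,d=snap('side','c0');cv2.imwrite('pics/c0c.png',cv2.resize(im[240:360,180:330,::-1],None,fx=4,fy=4))"
```

```text
tx 0.0003 ty 0.0006 tz 0.0573 turn -0.0 rows>=1.4 t 17.7
```

View pics/c0c.png

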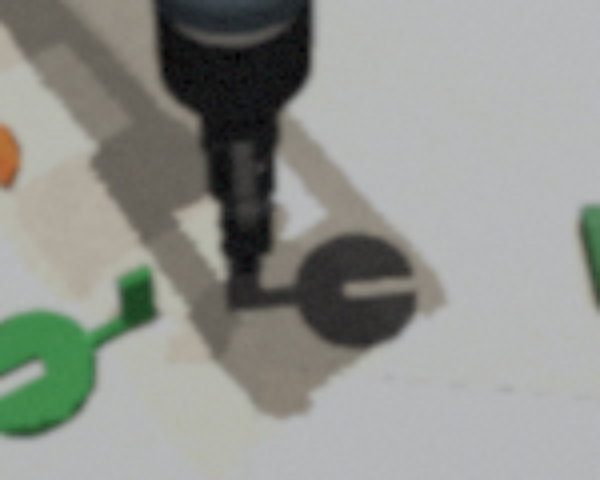

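The gripper is over the C tab at crop (243,280), clear of the green look-alike.

Call:
move_arm(
  increments=[
    {"tx":0,"ty":0,"tz":0.02,"turn":0},
    {"tx":0,"ty":0,"tz":0.04,"turn":0},
    {"tx":0,"ty":0,"tz":0.05,"turn":0},
    {"tx":0,"ty":0,"tz":0.057,"turn":0},
    {"tx":0,"ty":0,"tz":0.057,"turn":0},
  ],
)

```text
time_s: 18.17
eef_pos: [0.4231, -0.4026, -0.0176]
eef_rot: [-0.0, 0.731, -0.682, -0.001]
wrist_force: [0.4, 0.8, -0.7]
opening: 0.5
```

Call:
move_arm(
  increments=[
    {"tx":0,"ty":0,"tz":0,"turn":0},
    {"tx":0,"ty":0,"tz":0,"turn":0},
    {"tx":0,"ty":0,"tz":0,"turn":0},
    {"tx":0,"ty":0,"tz":0,"turn":0},
    {"tx":0,"ty":0,"tz":0,"turn":0},
    {"tx":0,"ty":0,"tz":0,"turn":0},
    {"tx":0,"ty":0,"tz":0,"turn":0},
  ],
  gripper=0.0,
)

```text
time_s: 18.75
eef_pos: [0.4239, -0.4044, -0.0154]
eef_rot: [0.0, 0.731, -0.682, 0.001]
wrist_force: [0.4, 1.3, 6.6]
opening: 0.082
```

```bash
python3 -c "
from h import *
at(68,.115,.05,S); at(68,.115,.1,S)"
```

```text
[ 0.6253 -0.1329] tx -0.2568 ty -0.2197 tz -0.1306 turn -64.1 rows>=8.9 t 18.75
[ 0.6066 -0.1793] tx -0.2119 ty -0.1978 tz -0.1306 turn -64.1 rows>=8.9 t 18.75
```

Call:
move_arm(
  increments=[
    {"tx":0,"ty":0,"tz":-0.02,"turn":0},
    {"tx":0,"ty":0,"tz":-0.055,"turn":0},
    {"tx":-0.01,"ty":-0.01,"tz":-0.09,"turn":0},
    {"tx":-0.03,"ty":-0.03,"tz":-0.115,"turn":-6},
    {"tx":-0.055,"ty":-0.055,"tz":-0.1306,"turn":-13},
    {"tx":-0.085,"ty":-0.085,"tz":-0.1306,"turn":-20},
    {"tx":-0.115,"ty":-0.11,"tz":-0.1306,"turn":-27},
    {"tx":-0.145,"ty":-0.135,"tz":-0.1306,"turn":-34},
    {"tx":-0.17,"ty":-0.16,"tz":-0.1306,"turn":-41},
    {"tx":-0.195,"ty":-0.185,"tz":-0.1306,"turn":-48},
    {"tx":-0.212,"ty":-0.198,"tz":-0.1306,"turn":-55},
    {"tx":-0.212,"ty":-0.198,"tz":-0.1306,"turn":-61},
    {"tx":-0.212,"ty":-0.198,"tz":-0.1306,"turn":-64},
    {"tx":-0.235,"ty":-0.209,"tz":-0.1306,"turn":-64},
    {"tx":-0.2568,"ty":-0.2197,"tz":-0.1306,"turn":-64},
    {"tx":-0.2568,"ty":-0.2197,"tz":-0.1306,"turn":-64},
    {"tx":-0.2568,"ty":-0.2197,"tz":-0.1306,"turn":-64},
    {"tx":-0.2568,"ty":-0.2197,"tz":-0.1306,"turn":-64},
  ],
)

```text
time_s: 20.25
eef_pos: [0.6244, -0.1324, 0.1135]
eef_rot: [0.0, 0.982, -0.191, -0.0]
wrist_force: [1.0, -1.1, -2.3]
opening: 0.081
```

```bash
python3 -c "
from h import *
zz('c1');im,d=snap('top','c1top');cv2.imwrite('pics/c1t.png',cv2.resize(im[100:200,210:310,::-1],None,fx=6,fy=6,interpolation=cv2.INTER_CUBIC)); pred(); at(68,.115,.0,S)"
```

```text
tcp [ 0.62436792 -0.13312634  0.11371461] phi 67.9 along 0.0506 lat -0.0005
rear [380.0, 291.0]
mouthL [406.0, 292.0]
mouthR [463.0, 303.0]
mouth [435.0, 298.0]
stem@ztop [450.0, 263.0]
[ 0.644  -0.0865] tx 0.0007 ty -0.0506 tz -0.0013 turn -0.1 rows>=1.2 t 20.35
```

View pics/c1z.png

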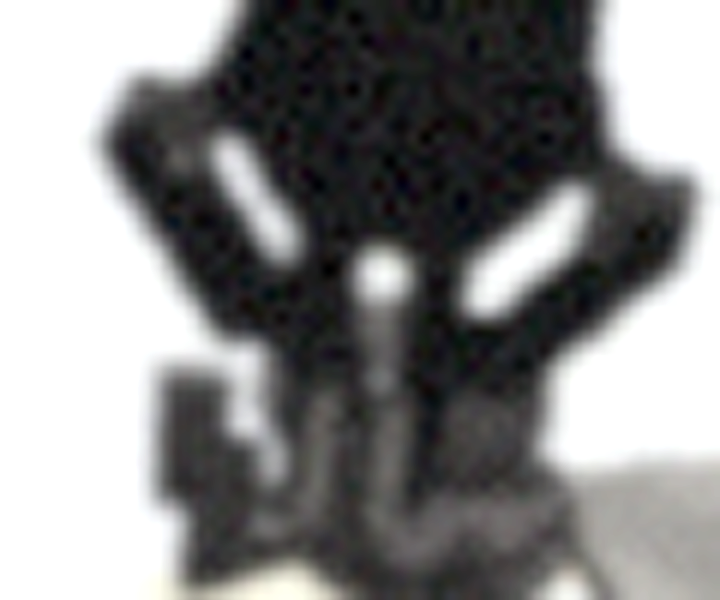

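View pics/c1t.png

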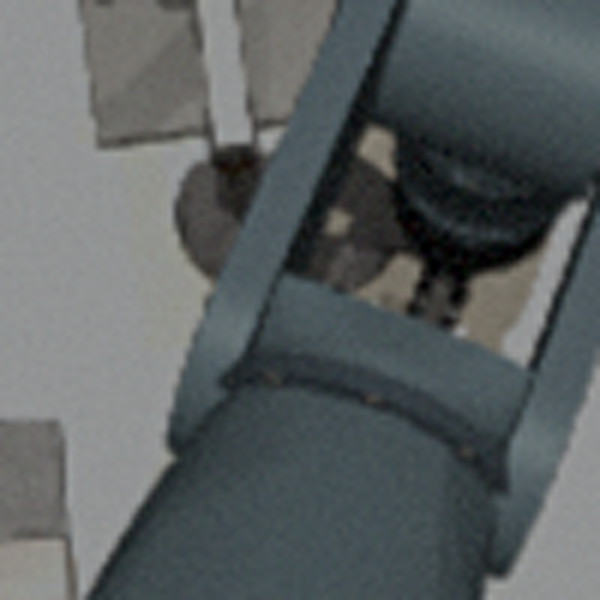

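The gripper hides the slot in the side view, and the top crop shows disc C at (355,235) near the stem. Advance to the mouth and look at whether the stem gets displaced.

Call:
move_arm(
  increments=[
    {"tx":-0.001,"ty":-0.006,"tz":0,"turn":0},
    {"tx":-0.001,"ty":-0.012,"tz":0,"turn":0},
    {"tx":-0.001,"ty":-0.018,"tz":0,"turn":0},
    {"tx":-0.001,"ty":-0.024,"tz":0,"turn":0},
    {"tx":-0.001,"ty":-0.028,"tz":0,"turn":0},
    {"tx":-0.001,"ty":-0.028,"tz":0,"turn":0},
    {"tx":-0.001,"ty":-0.028,"tz":0,"turn":0},
  ],
)

```text
time_s: 20.93
eef_pos: [0.6345, -0.1055, 0.1139]
eef_rot: [0.0, 0.982, -0.191, -0.0]
wrist_force: [-0.5, 0.2, -1.8]
opening: 0.079
```

```bash
python3 -c "
from h import *
zz('c2',0,-8);im,d=snap('top','c2top');cv2.imwrite('pics/c2t.png',cv2.convertScaleAbs(cv2.resize(im[115:165,225:290,::-1],None,fx=11,fy=11,interpolation=cv2.INTER_CUBIC),alpha=2)); pred()"
```

```text
tcp [ 0.63436117 -0.10600233  0.11384943] phi 67.9 along 0.0217 lat -0.0016
rear [399.0, 228.0]
mouthL [425.0, 230.0]
mouthR [481.0, 240.0]
mouth [453.0, 235.0]
stem@ztop [450.0, 262.0]
```

View pics/c2z.png

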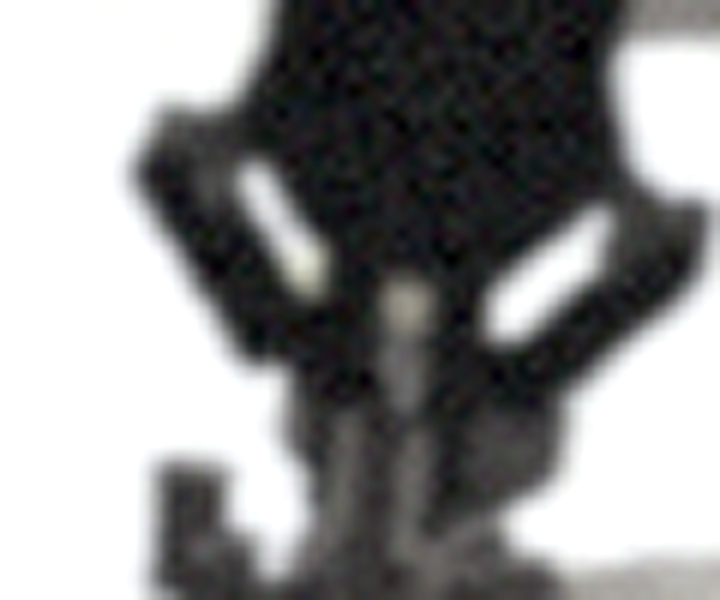

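View pics/c2t.png

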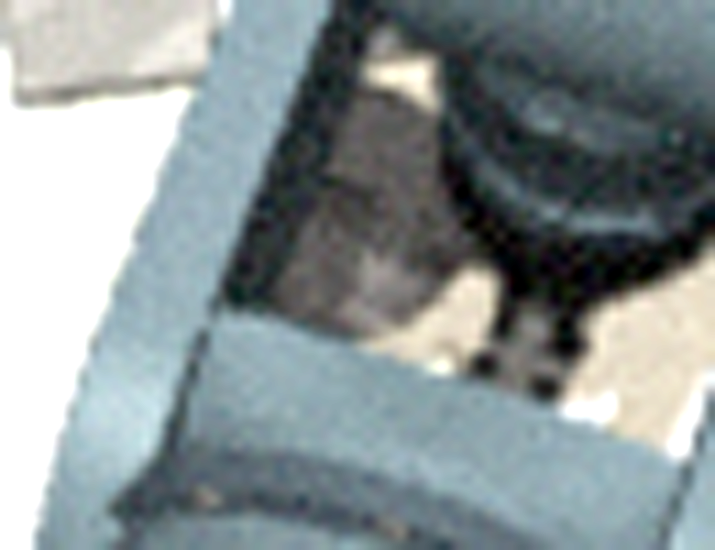

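The view is blocked, but the hanging A tab (left edge col 160) has not moved. That makes a good indicator: if it stays put through full insertion, the stem is in the slot.

Call:
move_arm(
  increments=[
    {"tx":0,"ty":-0.005,"tz":0,"turn":0},
    {"tx":0,"ty":-0.01,"tz":0,"turn":0},
    {"tx":0,"ty":-0.014,"tz":0,"turn":0},
    {"tx":0,"ty":-0.014,"tz":0,"turn":0},
  ],
)

```text
time_s: 21.37
eef_pos: [0.64, -0.092, 0.1139]
eef_rot: [-0.0, 0.982, -0.191, 0.0]
wrist_force: [0.1, -0.4, -0.8]
opening: 0.078
```

```bash
python3 -c "
from h import *
zz('c3',0,0); pred()"
```

```text
tcp [ 0.63981939 -0.09239629  0.11388672] phi 68.0 along 0.007 lat -0.0017
rear [411.0, 198.0]
mouthL [436.0, 199.0]
mouthR [492.0, 210.0]
mouth [464.0, 205.0]
stem@ztop [450.0, 262.0]
```

View pics/c3z.png

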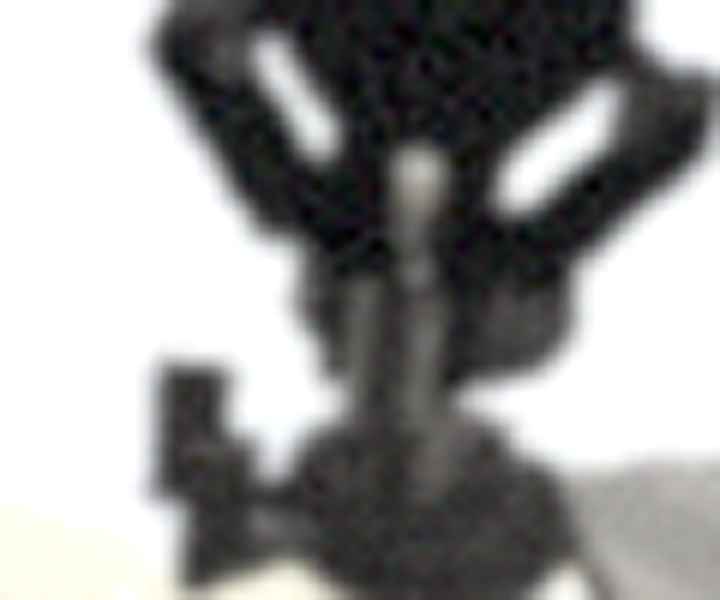

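The A tab still sits at cols 158–225 and the stem foot at (430,480) has not moved, so the stem is in C's slot. Finish and lower.

Call:
move_arm(
  increments=[
    {"tx":0,"ty":-0.005,"tz":0,"turn":0},
    {"tx":0,"ty":-0.007,"tz":0,"turn":0},
    {"tx":0,"ty":-0.007,"tz":0,"turn":0},
    {"tx":0,"ty":-0.007,"tz":0.015,"turn":0},
    {"tx":0,"ty":-0.007,"tz":0.03,"turn":0},
    {"tx":0,"ty":-0.007,"tz":0.042,"turn":0},
    {"tx":0,"ty":-0.007,"tz":0.05,"turn":0},
    {"tx":0,"ty":-0.007,"tz":0.054,"turn":0},
    {"tx":0,"ty":-0.007,"tz":0.056,"turn":0},
    {"tx":0,"ty":-0.007,"tz":0.057,"turn":0},
    {"tx":0,"ty":-0.007,"tz":0.057,"turn":0},
  ],
)

```text
time_s: 22.33
eef_pos: [0.6426, -0.0866, 0.0573]
eef_rot: [0.0, 0.982, -0.191, 0.0]
wrist_force: [0.3, 0.4, -1.4]
opening: 0.084
```

```bash
python3 -c "
from h import *
zz('c4',0,10); pred()"
```

```text
tcp [ 0.64273451 -0.08667683  0.05751383] phi 67.9 along 0.0006 lat -0.0011
rear [394.0, 369.0]
mouthL [418.0, 370.0]
mouthR [472.0, 381.0]
mouth [445.0, 376.0]
stem@ztop [424.0, 448.0]
```

View pics/c4z.png

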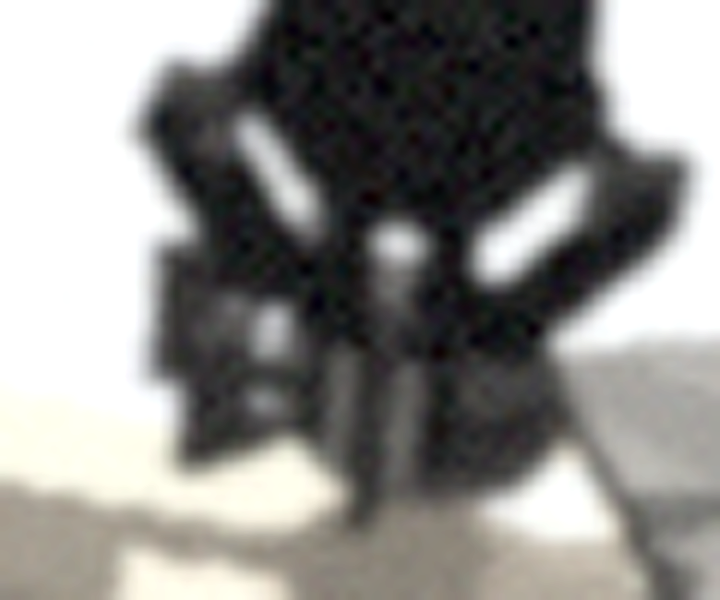

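The stack hasn't shifted: tabs at (190,310) and (215,400). Touch down.

Call:
move_arm(
  increments=[
    {"tx":0,"ty":0,"tz":0.0005,"turn":0},
    {"tx":0,"ty":0,"tz":0.001,"turn":0},
    {"tx":0,"ty":0,"tz":0.0015,"turn":0},
    {"tx":0,"ty":0,"tz":0.002,"turn":0},
    {"tx":0,"ty":0,"tz":0.0025,"turn":0},
    {"tx":0,"ty":0,"tz":0.0025,"turn":0},
  ],
)

```text
time_s: 22.88
eef_pos: [0.643, -0.0867, 0.0553]
eef_rot: [0.0, 0.981, -0.191, 0.001]
wrist_force: [-1.5, 0.6, 5.0]
opening: 0.08
```

Call:
move_arm(
  increments=[
    {"tx":0,"ty":0,"tz":0,"turn":0},
    {"tx":0,"ty":0,"tz":0,"turn":0},
    {"tx":0,"ty":0,"tz":0,"turn":0},
    {"tx":0,"ty":0,"tz":0,"turn":0},
    {"tx":0,"ty":0,"tz":-0.02,"turn":0},
    {"tx":0,"ty":0,"tz":-0.04,"turn":0},
    {"tx":0,"ty":0,"tz":-0.06,"turn":0},
    {"tx":0,"ty":0.03,"tz":-0.06,"turn":0},
    {"tx":0,"ty":0.06,"tz":-0.06,"turn":0},
    {"tx":0,"ty":0.06,"tz":-0.06,"turn":0},
    {"tx":0,"ty":0.06,"tz":-0.06,"turn":0},
  ],
  gripper=0.3,
)

```text
time_s: 23.8
eef_pos: [0.6192, -0.1434, 0.1143]
eef_rot: [-0.0, 0.981, -0.193, -0.0]
wrist_force: [-0.3, 0.3, 0.7]
opening: 0.303
```

```bash
python3 -c "
from h import *
zz('c5',0,10);print(get_obs()['wrist_force'])
go(.432,-.019,.12,-71.5);go(.432,-.019,.04,-71.5)"
```

```text
[-0.32947407 -0.78675466  0.0418701 ]
tx -0.2202 ty -0.0436 tz -0.0057 turn 49.3 rows>=6.9 t 23.85
tx -0.2201 ty -0.0436 tz 0.0743 turn 49.3 rows>=6.9 t 23.85
```

View pics/c5z.png

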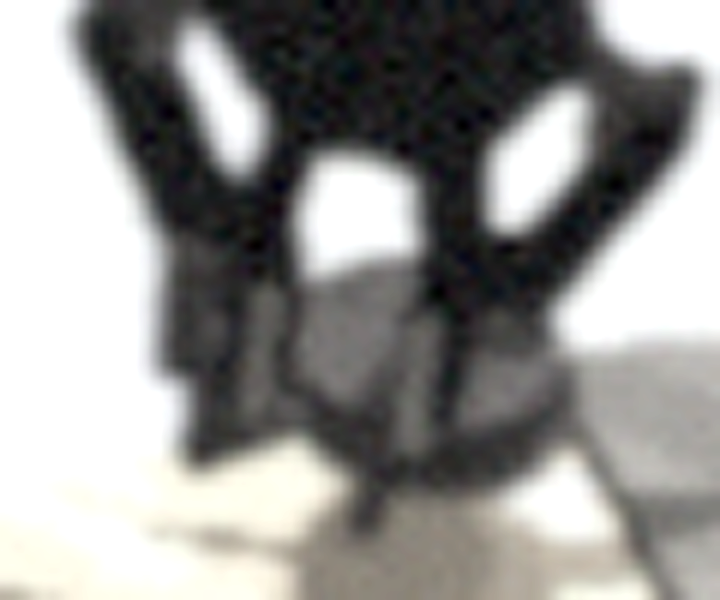

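Call:
move_arm(
  increments=[
    {"tx":-0.03,"ty":0.02,"tz":-0.01,"turn":7},
    {"tx":-0.06,"ty":0.03,"tz":-0.01,"turn":14},
    {"tx":-0.09,"ty":0.02,"tz":-0.01,"turn":21},
    {"tx":-0.12,"ty":0.0,"tz":-0.01,"turn":28},
    {"tx":-0.15,"ty":-0.02,"tz":-0.01,"turn":35},
    {"tx":-0.18,"ty":-0.035,"tz":-0.01,"turn":42},
    {"tx":-0.205,"ty":-0.0436,"tz":0.01,"turn":48},
    {"tx":-0.22,"ty":-0.0436,"tz":0.04,"turn":49.3},
    {"tx":-0.22,"ty":-0.0436,"tz":0.06,"turn":49.3},
    {"tx":-0.22,"ty":-0.0436,"tz":0.0743,"turn":49.3},
    {"tx":-0.22,"ty":-0.0436,"tz":0.0743,"turn":49.3},
    {"tx":-0.22,"ty":-0.0436,"tz":0.0743,"turn":49.3},
    {"tx":-0.22,"ty":-0.0436,"tz":0.0743,"turn":49.3},
  ],
  gripper=0.5,
)

```text
time_s: 24.93
eef_pos: [0.4331, -0.0189, 0.0409]
eef_rot: [-0.0, 0.812, -0.583, 0.0]
wrist_force: [0.3, -0.2, -0.0]
opening: 0.501
```

```bash
python3 -c "
from h import *
go(.432,-.019,-.017,-71.5)
zz('d0s',0,10)
im,d=snap('side','d0');cv2.imwrite('pics/d0c.png',cv2.resize(im[130:250,200:350,::-1],None,fx=4,fy=4))"
```

```text
tx -0.0003 ty 0.0012 tz 0.0579 turn 0.2 rows>=1.4 t 24.93
```

View pics/d0c.png

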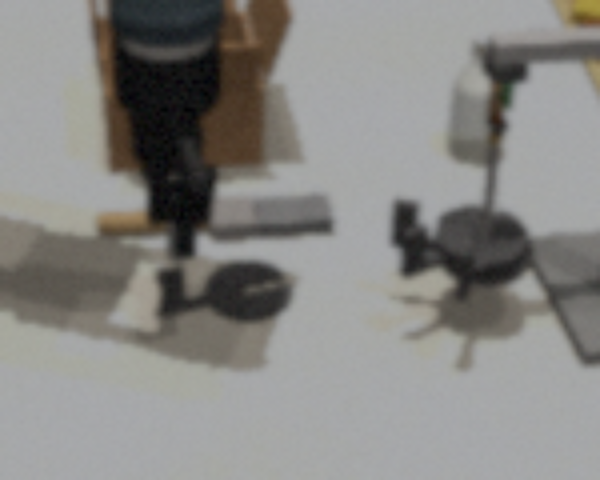

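View pics/d0sz.png

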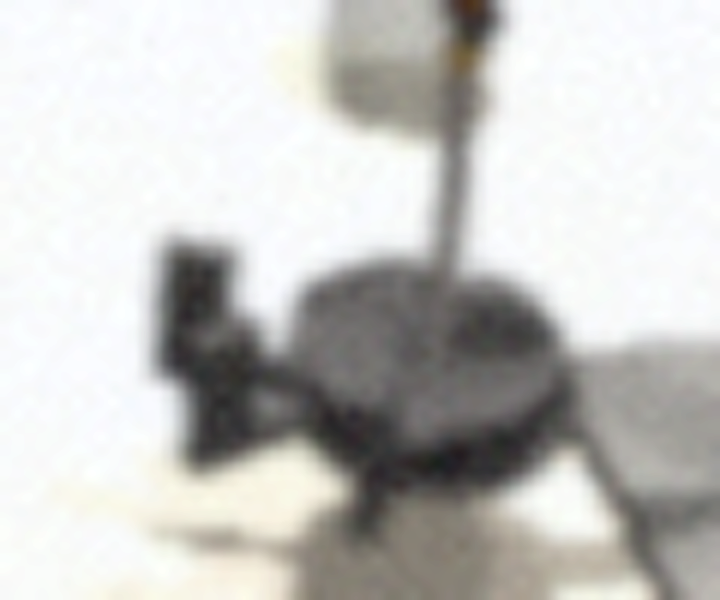

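Stack of three lies flat: tabs at (195,300) and (225,400), with C's tab towards the camera at about (385,450). The gripper is above the D tab at (172,290). Grip D.

Call:
move_arm(
  increments=[
    {"tx":0,"ty":0.001,"tz":0.02,"turn":0},
    {"tx":0,"ty":0.001,"tz":0.04,"turn":0},
    {"tx":0,"ty":0.001,"tz":0.05,"turn":0},
    {"tx":0,"ty":0.001,"tz":0.058,"turn":0},
    {"tx":0,"ty":0.001,"tz":0.058,"turn":0},
  ],
)

```text
time_s: 25.45
eef_pos: [0.4306, -0.0192, -0.0188]
eef_rot: [0.0, 0.812, -0.583, -0.001]
wrist_force: [-0.5, 1.2, -0.4]
opening: 0.499
```

Call:
move_arm(
  increments=[
    {"tx":0,"ty":0,"tz":0,"turn":0},
    {"tx":0,"ty":0,"tz":0,"turn":0},
    {"tx":0,"ty":0,"tz":0,"turn":0},
    {"tx":0,"ty":0,"tz":0,"turn":0},
    {"tx":0,"ty":0,"tz":0,"turn":0},
    {"tx":0,"ty":0,"tz":0,"turn":0},
    {"tx":0,"ty":0,"tz":0,"turn":0},
  ],
  gripper=0.0,
)

```text
time_s: 26.03
eef_pos: [0.4323, -0.0196, -0.017]
eef_rot: [-0.0, 0.812, -0.583, 0.001]
wrist_force: [-1.2, -0.4, 5.9]
opening: 0.084
```

```bash
python3 -c "
from h import *
at(-58,.12,.05,S); at(-58,.12,.1,S)"
```

```text
[0.6076 0.0695] tx -0.0283 ty -0.1948 tz -0.1367 turn 76.6 rows>=10.7 t 26.03
[0.5811 0.1119] tx -0.0769 ty -0.1832 tz -0.1367 turn 76.6 rows>=10.7 t 26.03
```

Call:
move_arm(
  increments=[
    {"tx":0,"ty":0,"tz":-0.02,"turn":0},
    {"tx":0,"ty":0,"tz":-0.055,"turn":0},
    {"tx":-0.01,"ty":0,"tz":-0.09,"turn":6},
    {"tx":-0.03,"ty":-0.01,"tz":-0.12,"turn":13},
    {"tx":-0.045,"ty":-0.03,"tz":-0.1367,"turn":20},
    {"tx":-0.06,"ty":-0.05,"tz":-0.1367,"turn":27},
    {"tx":-0.077,"ty":-0.07,"tz":-0.1367,"turn":34},
    {"tx":-0.077,"ty":-0.1,"tz":-0.1367,"turn":41},
    {"tx":-0.077,"ty":-0.13,"tz":-0.1367,"turn":48},
    {"tx":-0.077,"ty":-0.16,"tz":-0.1367,"turn":55},
    {"tx":-0.077,"ty":-0.183,"tz":-0.1367,"turn":62},
    {"tx":-0.077,"ty":-0.183,"tz":-0.1367,"turn":69},
    {"tx":-0.077,"ty":-0.183,"tz":-0.1367,"turn":75},
    {"tx":-0.077,"ty":-0.183,"tz":-0.1367,"turn":76.6},
    {"tx":-0.077,"ty":-0.183,"tz":-0.1367,"turn":76.6},
    {"tx":-0.0525,"ty":-0.189,"tz":-0.1367,"turn":76.6},
    {"tx":-0.0283,"ty":-0.1948,"tz":-0.1367,"turn":76.6},
    {"tx":-0.0283,"ty":-0.1948,"tz":-0.1367,"turn":76.6},
    {"tx":-0.0283,"ty":-0.1948,"tz":-0.1367,"turn":76.6},
    {"tx":-0.0283,"ty":-0.1948,"tz":-0.1367,"turn":76.6},
  ],
)

```text
time_s: 27.7
eef_pos: [0.6062, 0.0699, 0.1184]
eef_rot: [-0.0, -0.276, 0.961, 0.0]
wrist_force: [-1.5, 1.1, -0.9]
opening: 0.087
```

```bash
python3 -c "
from h import *
zz('d1',0,-8); pred(0,-8); at(-58,.12,.0,S);held('d1',(.642,.014),.143)"
```

```text
tcp [0.60606746 0.07026674 0.1184866 ] phi -57.9 along 0.0515 lat 0.0007
rear [286.0, 178.0]
mouthL [422.0, 302.0]
mouthR [380.0, 319.0]
mouth [401.0, 311.0]
stem@ztop [452.0, 342.0]
[0.6341 0.0271] tx -0.0008 ty -0.0515 tz -0.0016 turn 0.1 rows>=1.2 t 27.75
held C [0.6325 0.0098] r 0.0407 z 0.1424 tilt deg [-0.3  1.7] ext [ 0.6045 -0.0304] [0.6697 0.0487]
```

View pics/d1z.png

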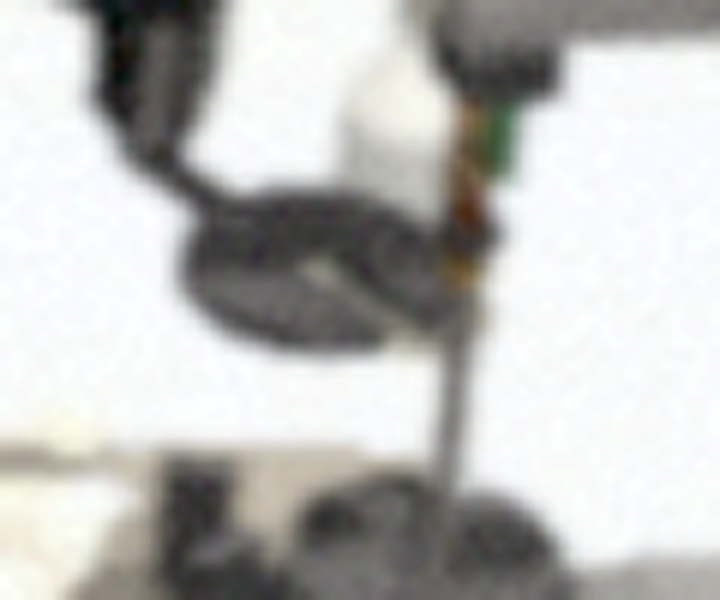

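Mouth at crop (410,320) points at the stem (452,342) to within about 1.5 mm. Small lateral fix and advance.

Call:
move_arm(
  increments=[
    {"tx":-0.001,"ty":-0.006,"tz":0,"turn":0},
    {"tx":-0.001,"ty":-0.012,"tz":0,"turn":0},
    {"tx":-0.001,"ty":-0.018,"tz":0,"turn":0},
    {"tx":-0.001,"ty":-0.024,"tz":0,"turn":0},
    {"tx":-0.001,"ty":-0.024,"tz":0,"turn":0},
    {"tx":-0.001,"ty":-0.024,"tz":0,"turn":0},
  ],
)

```text
time_s: 28.25
eef_pos: [0.6207, 0.0494, 0.1188]
eef_rot: [0.0, -0.276, 0.961, 0.0]
wrist_force: [-0.4, 1.2, -1.5]
opening: 0.082
```

```bash
python3 -c "
from h import *
zz('d2',0,-8); pred(0,-8)"
```

```text
tcp [0.62042059 0.04971357 0.1186984 ] phi -58.0 along 0.0264 lat -0.0004
rear [355.0, 218.0]
mouthL [496.0, 346.0]
mouthR [454.0, 364.0]
mouth [475.0, 355.0]
stem@ztop [452.0, 342.0]
```

View pics/d2z.png

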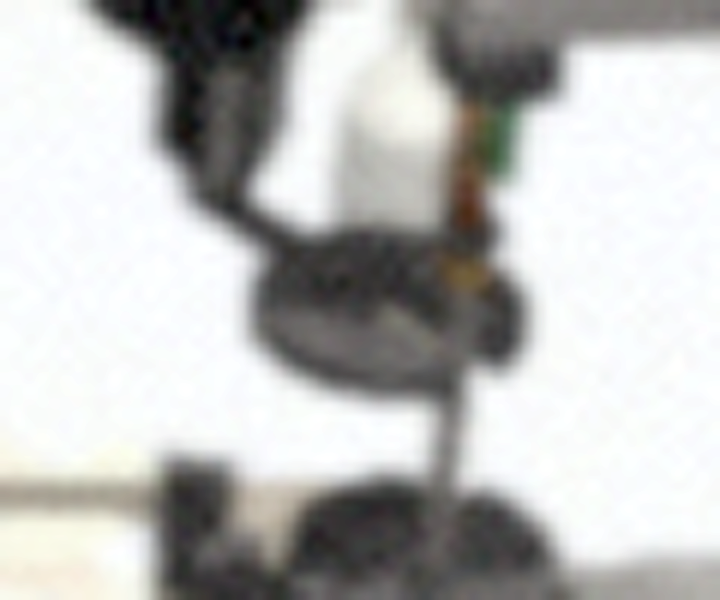

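The stem runs through the slot at (455,340). Advance to the seat and lower.

Call:
move_arm(
  increments=[
    {"tx":0,"ty":-0.006,"tz":0,"turn":0},
    {"tx":0,"ty":-0.012,"tz":0,"turn":0},
    {"tx":0,"ty":-0.018,"tz":0,"turn":0},
    {"tx":0,"ty":-0.024,"tz":0,"turn":0},
    {"tx":0,"ty":-0.0265,"tz":0,"turn":0},
    {"tx":0,"ty":-0.0265,"tz":0,"turn":0},
    {"tx":0,"ty":-0.0265,"tz":0.01,"turn":0},
    {"tx":0,"ty":-0.0265,"tz":0.02,"turn":0},
    {"tx":0,"ty":-0.0265,"tz":0.025,"turn":0},
    {"tx":0,"ty":-0.0265,"tz":0.025,"turn":0},
  ],
)

```text
time_s: 29.13
eef_pos: [0.6326, 0.0278, 0.091]
eef_rot: [-0.002, -0.276, 0.961, 0.001]
wrist_force: [0.2, 0.9, -2.7]
opening: 0.08
```

```bash
python3 -c "
from h import *
zz('d3',0,0); pred(0,0)"
```

```text
tcp [0.63314732 0.02776138 0.09198601] phi -58.0 along 0.0011 lat 0.0004
rear [409.0, 256.0]
mouthL [553.0, 391.0]
mouthR [511.0, 409.0]
mouth [532.0, 400.0]
stem@ztop [440.0, 336.0]
```

View pics/d3z.png

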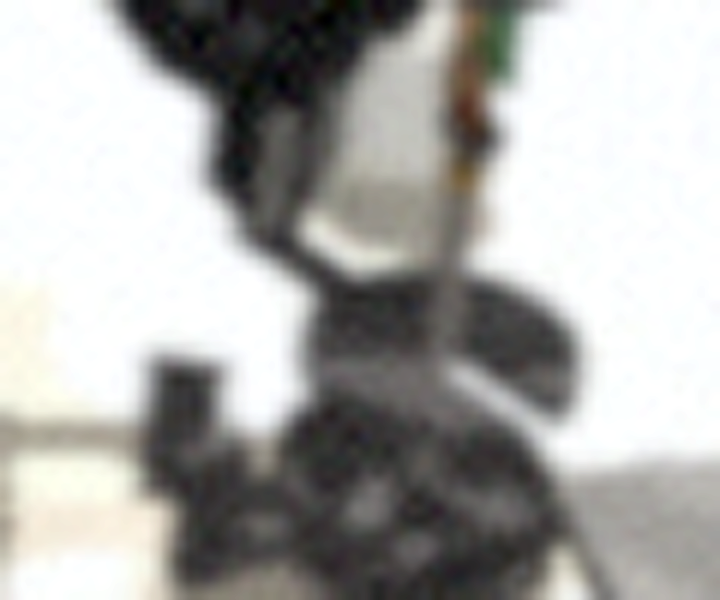

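The stem sits at the slot's inner end (445,350). Lowering.

Call:
move_arm(
  increments=[
    {"tx":0,"ty":0,"tz":0.01,"turn":0},
    {"tx":0,"ty":0,"tz":0.018,"turn":0},
    {"tx":0,"ty":0,"tz":0.024,"turn":0},
    {"tx":0,"ty":0,"tz":0.027,"turn":0},
    {"tx":0,"ty":0,"tz":0.028,"turn":0},
    {"tx":0,"ty":0,"tz":0.0285,"turn":0},
    {"tx":0,"ty":0,"tz":0.029,"turn":0},
    {"tx":0,"ty":0,"tz":0.0295,"turn":0},
    {"tx":0,"ty":0,"tz":0.0295,"turn":0},
  ],
)

```text
time_s: 29.93
eef_pos: [0.6347, 0.0273, 0.0647]
eef_rot: [0.0, -0.276, 0.961, -0.0]
wrist_force: [-0.2, 0.5, -2.0]
opening: 0.083
```

Call:
move_arm(
  increments=[
    {"tx":0,"ty":0,"tz":0.0005,"turn":0},
    {"tx":0,"ty":0,"tz":0.001,"turn":0},
    {"tx":0,"ty":0,"tz":0.0015,"turn":0},
    {"tx":0,"ty":0,"tz":0.002,"turn":0},
    {"tx":0,"ty":0,"tz":0.0025,"turn":0},
    {"tx":0,"ty":0,"tz":0.0025,"turn":0},
  ],
)

```text
time_s: 30.43
eef_pos: [0.6349, 0.0273, 0.0623]
eef_rot: [0.0, -0.276, 0.961, -0.0]
wrist_force: [-1.6, -0.6, 1.9]
opening: 0.08
```

Contact. Release, rise, back off.

Call:
move_arm(
  increments=[
    {"tx":0,"ty":0,"tz":0.0005,"turn":0},
    {"tx":0,"ty":0,"tz":0.0005,"turn":0},
    {"tx":0,"ty":0,"tz":0,"turn":0},
    {"tx":0,"ty":0,"tz":0,"turn":0},
    {"tx":0,"ty":0,"tz":-0.02,"turn":0},
    {"tx":0,"ty":0,"tz":-0.04,"turn":0},
    {"tx":0,"ty":0,"tz":-0.06,"turn":0},
    {"tx":0,"ty":0.03,"tz":-0.06,"turn":0},
    {"tx":0,"ty":0.06,"tz":-0.06,"turn":0},
    {"tx":0,"ty":0.09,"tz":-0.07,"turn":0},
    {"tx":0,"ty":0.09,"tz":-0.09,"turn":0},
    {"tx":0,"ty":0.09,"tz":-0.09,"turn":0},
  ],
  gripper=0.3,
)

```text
time_s: 31.43
eef_pos: [0.588, 0.1053, 0.1554]
eef_rot: [0.003, -0.277, 0.961, -0.001]
wrist_force: [1.0, -0.6, 0.9]
opening: 0.302
```

```bash
python3 -c "
from h import *
zz('d4',0,5);im,d=snap('top','d4top')
cv2.imwrite('pics/d4t.png',cv2.convertScaleAbs(cv2.resize(im[80:280,90:290,::-1],None,fx=3,fy=3,interpolation=cv2.INTER_CUBIC),alpha=1.3)); print(get_obs()['eef_pos'],yaw()[0])"
```

```text
[0.58769939 0.10370034 0.15274714] -147.94587269329912
```

View pics/d4z.png

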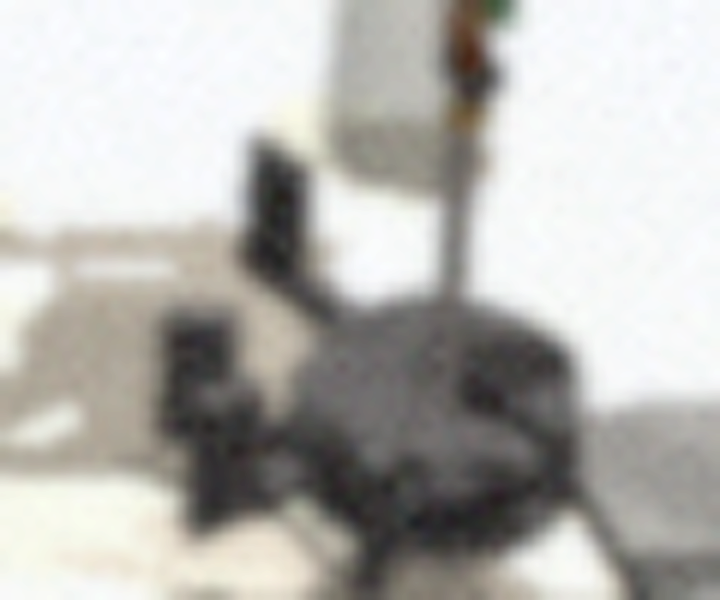

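View pics/d4t.png

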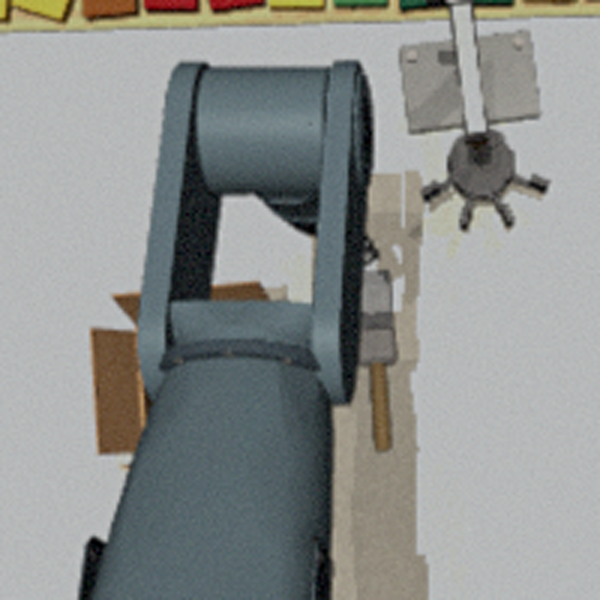

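All four discs lie flat in one stack, with the four tabs fanned out at top crop (435,190), (467,217), (505,215) and (537,183). Now I'll clear the view and measure the carton.

```bash
python3 -c "
from h import *
go(.45,.08,.2,-120);go(.45,-.18,.2,-90)"
```

```text
tx 0.1292 ty 0.0529 tz -0.0476 turn -27.9 rows>=3.9 t 31.53
tx 0.2672 ty -0.1675 tz -0.0475 turn -57.9 rows>=8.1 t 31.53
```

Call:
move_arm(
  increments=[
    {"tx":0.03,"ty":0.012,"tz":-0.02,"turn":-7},
    {"tx":0.06,"ty":0.025,"tz":-0.0475,"turn":-14},
    {"tx":0.095,"ty":0.04,"tz":-0.0475,"turn":-21},
    {"tx":0.129,"ty":0.053,"tz":-0.0475,"turn":-28},
    {"tx":0.15,"ty":0.02,"tz":-0.0475,"turn":-35},
    {"tx":0.17,"ty":-0.015,"tz":-0.0475,"turn":-42},
    {"tx":0.19,"ty":-0.05,"tz":-0.0475,"turn":-49},
    {"tx":0.21,"ty":-0.085,"tz":-0.0475,"turn":-56},
    {"tx":0.235,"ty":-0.12,"tz":-0.0475,"turn":-58},
    {"tx":0.255,"ty":-0.15,"tz":-0.0475,"turn":-58},
    {"tx":0.267,"ty":-0.1675,"tz":-0.0475,"turn":-58},
    {"tx":0.267,"ty":-0.1675,"tz":-0.0475,"turn":-58},
  ],
  gripper=0,
)

```text
time_s: 32.53
eef_pos: [0.4484, -0.1868, 0.1985]
eef_rot: [-0.001, -0.705, 0.709, -0.001]
wrist_force: [0.4, 1.0, -0.4]
opening: -0.001
```

```bash
cat >> h.py <<'E'
def carton(fn):
    for n in('top','side'):
        im,d=snap(n,fn+n); r=(150,250,90,215) if n=='top' else (90,190,190,315)
        cv2.imwrite(f'pics/{fn}{n}c.png',cv2.convertScaleAbs(cv2.resize(im[r[0]:r[1],r[2]:r[3],::-1],None,fx=6,fy=6,interpolation=cv2.INTER_CUBIC),alpha=1.3))
E
python3 -c "
from h import *
carton('k0'); print(get_obs()['eef_pos'])
im,d=snap('top','e1');cv2.imwrite('pics/e1t.png',cv2.convertScaleAbs(cv2.resize(im[100:170,215:300,::-1],None,fx=8,fy=8,interpolation=cv2.INTER_CUBIC),alpha=1.5))"
```

```text
[ 0.44837732 -0.18158001  0.19810962]
```

View pics/k0topc.png

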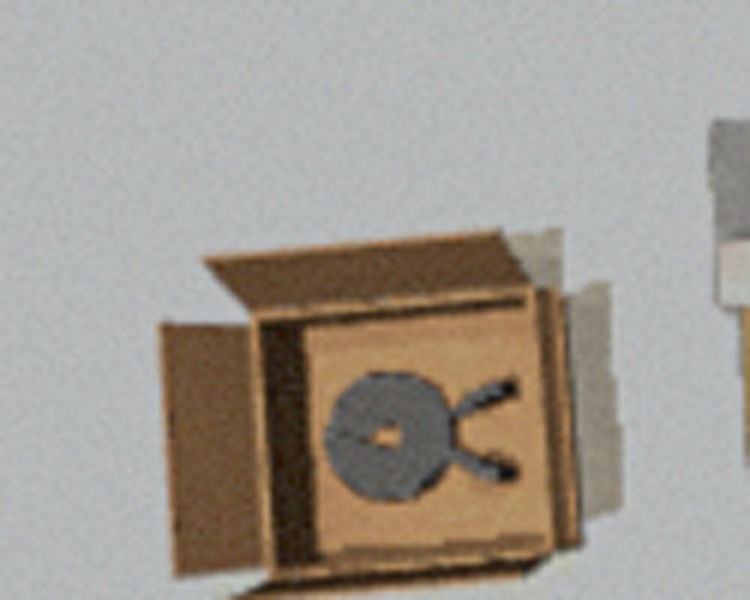

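View pics/k0sidec.png

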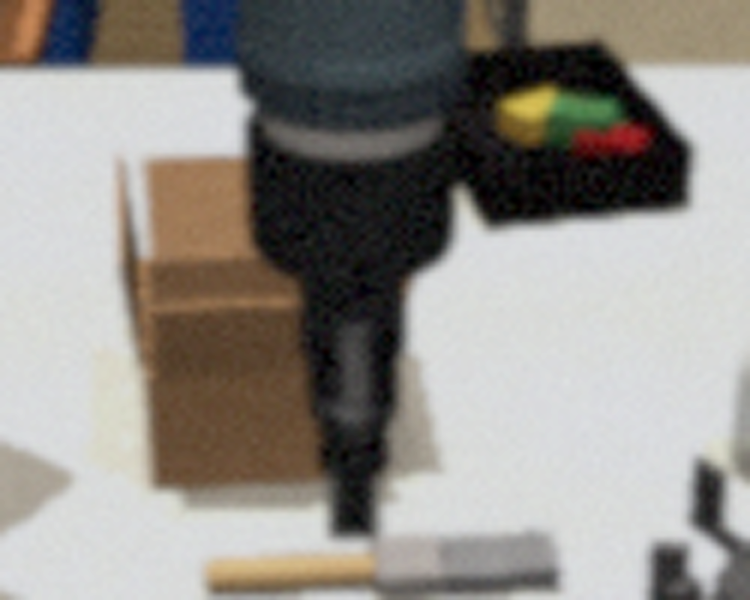

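View pics/e1t.png

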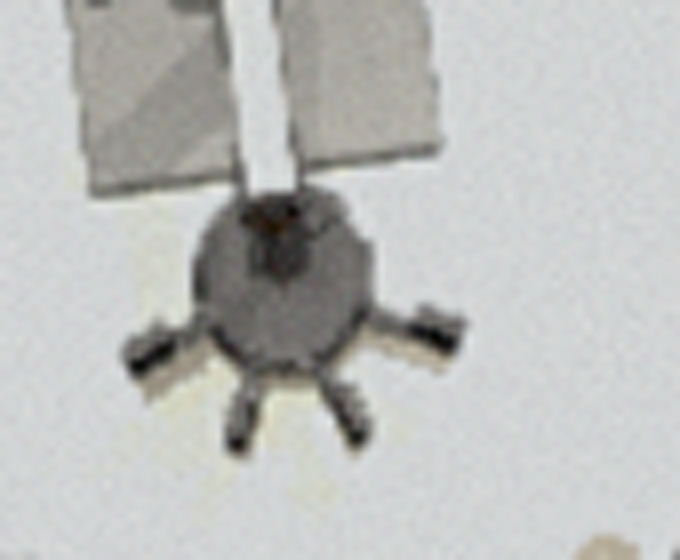

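The stack's tabs are about 40° apart around the stem at (278,270). Carton rim corners in the top crop are about (250,315), (535,290), (553,555) and (268,580). Converting these, and getting the flap edges from depth.

```bash
python3 -c "
from h import *
px=np.array([(250,315),(535,290),(553,555),(268,580)])/6+[90,150]
W=plane('top',px,.082); print(W.round(4)); print('c',W.mean(0),'sides',np.linalg.norm(np.roll(W,-1,0)-W,axis=1))
e=W[0]-W[3]+W[1]-W[2]; print('yaw x',np.degrees(np.arctan2(e[1],e[0]))); e=W[0]-W[1]+W[3]-W[2]; print('yaw from y',np.degrees(np.arctan2(e[1],e[0]))-90)
z=np.load('pics/k0top.npz');P=cloud('top',z['d'])
def at_(c,r):
  u,v=int(90+c/6),int(150+r/6); return P[v-1:v+2,u-1:u+2].reshape(-1,3)[4].round(3), np.nanmax(P[v-1:v+2,u-1:u+2,2]).round(3)
for nm,c,r in (('SL outer',168,450),('SL mid',205,450),('SL in',245,450),('LF outer',350,248),('LF mid',380,280),('LF hinge',390,305),('SR',560,420),('SR2',572,420),('LN',390,578),('LN2',390,590),('rim',257,450)): print(nm,at_(c,r))
z=np.load('pics/k0side.npz');
"
```

```text
[[0.4623 0.3481 0.082 ]
 [0.4717 0.1984 0.082 ]
 [0.3341 0.19   0.082 ]
 [0.3246 0.3381 0.082 ]]
c [0.39815917 0.2686568  0.082     ] sides [0.14995078 0.13789622 0.14840097 0.13809875]
yaw x 3.8308101211275387
yaw from y 3.625191510111293
SL outer (array([0.392, 0.371, 0.134]), np.float64(0.137))
SL mid (array([0.392, 0.361, 0.112]), np.float64(0.119))
SL in (array([0.392, 0.35 , 0.089]), np.float64(0.097))
LF outer (array([0.49 , 0.277, 0.148]), np.float64(0.15))
LF mid (array([0.478, 0.271, 0.115]), np.float64(0.121))
LF hinge (array([0.469, 0.275, 0.079]), np.float64(0.091))
SR (array([0.402, 0.177, 0.13 ]), np.float64(0.14))
SR2 (array([0.405, 0.195, 0.009]), np.float64(0.14))
LN (array([0.327, 0.264, 0.118]), np.float64(0.144))
LN2 (array([0.323, 0.254, 0.154]), np.float64(0.154))
rim (array([0.392, 0.346, 0.085]), np.float64(0.087))
```

```bash
cat >> h.py <<'E'
CC=np.array([.398,.2685]); CY=3.7
def ct(xc,yc,zt,rel=0,CC=CC,CY=None):
    """carton-frame mm target, true tip z (m); rel = tool yaw rel to carton"""
    y=globals()['CY'] if CY is None else CY
    f=np.radians(y); e=np.array([np.cos(f),np.sin(f)]);n=np.array([-e[1],e[0]]); p=CC+e*xc/1e3+n*yc/1e3
    print((xc,yc,zt),p.round(3),end=' '); go(p[0],p[1],zt-.031,y+rel)
E
python3 -c "
from h import *
ct(0,135,.23);ct(0,135,.115)"
```

```text
(0, 135, 0.23) [0.389 0.403] tx -0.5834 ty 0.0604 tz 0.0002 turn -93.8 rows>=14.1 t 32.68
(0, 135, 0.115) [0.389 0.403] tx -0.5832 ty 0.0603 tz 0.1152 turn -93.8 rows>=14.3 t 32.68
```

Call:
move_arm(
  increments=[
    {"tx":-0.04,"ty":0.004,"tz":-0.02,"turn":-6},
    {"tx":-0.08,"ty":0.008,"tz":-0.02,"turn":-13},
    {"tx":-0.12,"ty":0.012,"tz":-0.02,"turn":-20},
    {"tx":-0.16,"ty":0.016,"tz":-0.02,"turn":-27},
    {"tx":-0.2,"ty":0.02,"tz":-0.02,"turn":-34},
    {"tx":-0.24,"ty":0.025,"tz":-0.02,"turn":-41},
    {"tx":-0.28,"ty":0.03,"tz":-0.02,"turn":-48},
    {"tx":-0.32,"ty":0.034,"tz":-0.02,"turn":-55},
    {"tx":-0.36,"ty":0.038,"tz":-0.02,"turn":-62},
    {"tx":-0.4,"ty":0.042,"tz":-0.02,"turn":-69},
    {"tx":-0.44,"ty":0.046,"tz":-0.02,"turn":-76},
    {"tx":-0.48,"ty":0.05,"tz":-0.02,"turn":-83},
    {"tx":-0.52,"ty":0.055,"tz":-0.02,"turn":-90},
    {"tx":-0.56,"ty":0.06,"tz":-0.02,"turn":-93.8},
    {"tx":-0.583,"ty":0.06,"tz":0,"turn":-93.8},
    {"tx":-0.583,"ty":0.06,"tz":0,"turn":-93.8},
    {"tx":-0.583,"ty":0.06,"tz":0.0,"turn":-93.8},
    {"tx":-0.583,"ty":0.06,"tz":0,"turn":-93.8},
  ],
)

```text
time_s: 34.18
eef_pos: [0.3877, 0.4032, 0.1989]
eef_rot: [0.0, 0.999, 0.034, -0.0]
wrist_force: [-0.0, -0.0, 0.7]
opening: 0.002
```

```bash
python3 -c "
from h import *
ct(0,135,.115);ct(0,55,.115); carton('k1')"
```

```text
(0, 135, 0.115) [0.389 0.403] tx 0.0017 ty -0.0000 tz 0.1149 turn 0.2 rows>=2.8 t 34.18
(0, 55, 0.115) [0.394 0.323] tx 0.0014 ty 0.0800 tz 0.1150 turn 0.2 rows>=3.4 t 34.18
```

View pics/k1sidec.png

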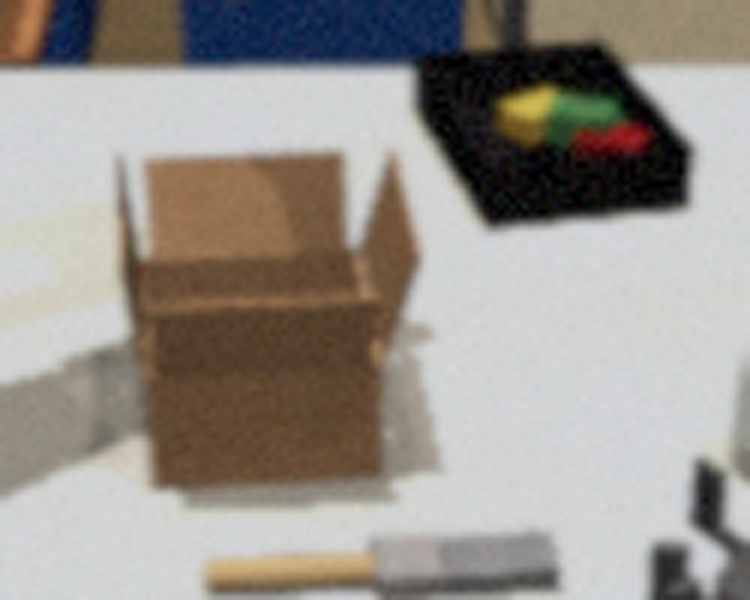

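View pics/k1topc.png

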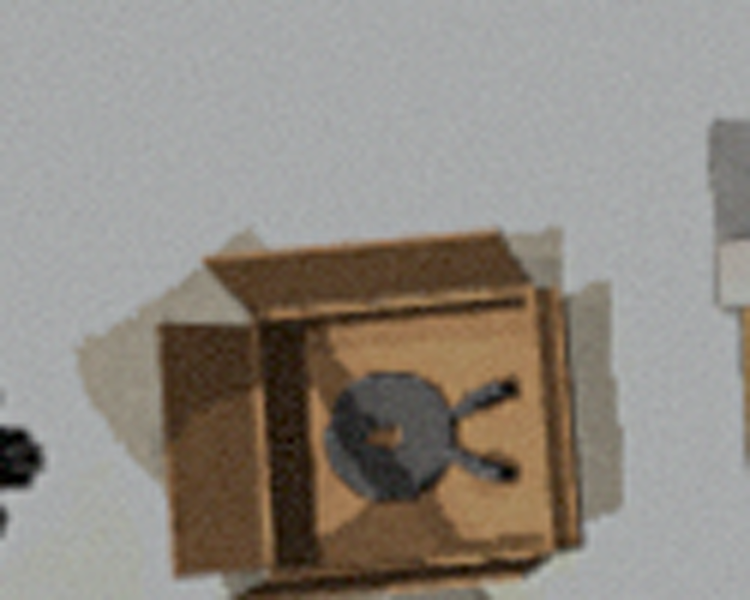

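The carton is unmoved and the closed gripper sits outside the left short flap. Descend and sweep inwards.

Call:
move_arm(
  increments=[
    {"tx":0.0015,"ty":0,"tz":0.04,"turn":0},
    {"tx":0.0015,"ty":0,"tz":0.08,"turn":0},
    {"tx":0.0015,"ty":0,"tz":0.11,"turn":0},
    {"tx":0.0015,"ty":0,"tz":0.115,"turn":0},
    {"tx":0.0015,"ty":0.02,"tz":0.115,"turn":0},
    {"tx":0.0015,"ty":0.035,"tz":0.115,"turn":0},
    {"tx":0.0015,"ty":0.045,"tz":0.115,"turn":0},
    {"tx":0.0015,"ty":0.055,"tz":0.115,"turn":0},
    {"tx":0.0015,"ty":0.065,"tz":0.115,"turn":0},
    {"tx":0.0015,"ty":0.075,"tz":0.115,"turn":0},
    {"tx":0.0015,"ty":0.08,"tz":0.115,"turn":0},
    {"tx":0.0015,"ty":0.08,"tz":0.115,"turn":0},
  ],
)

```text
time_s: 35.28
eef_pos: [0.3961, 0.3223, 0.0846]
eef_rot: [0.0, 0.999, 0.033, 0.0]
wrist_force: [-0.0, 0.1, 0.1]
opening: 0.002
```

```bash
python3 -c "
from h import *
ct(0,50,.085); carton('k2')"
```

```text
(0, 50, 0.085) [0.395 0.318] tx -0.0016 ty 0.0038 tz 0.0306 turn 0.1 rows>=0.7 t 35.28
```

View pics/k2sidec.png

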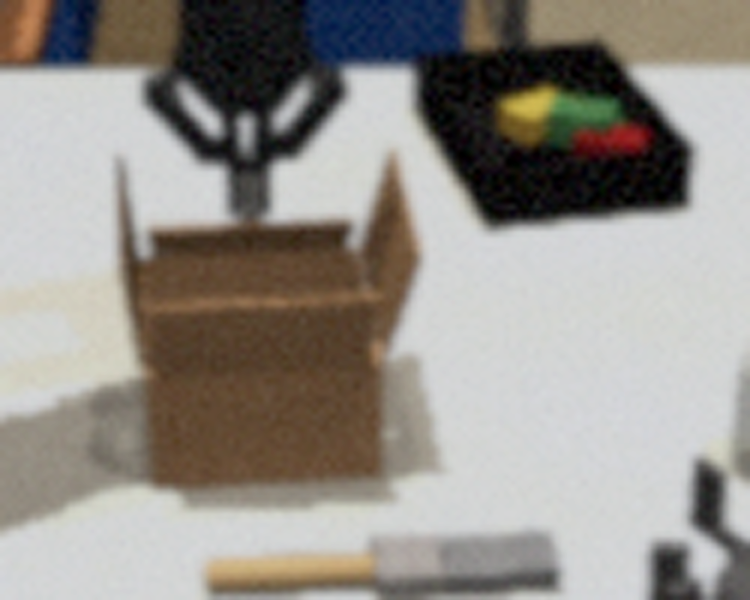

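Left short flap is now folded well inwards at (250,235), and both long flaps still stand. Press it down.

Call:
move_arm(
  increments=[
    {"tx":0,"ty":0.002,"tz":0.01,"turn":0},
    {"tx":0,"ty":0.004,"tz":0.018,"turn":0},
    {"tx":0,"ty":0.004,"tz":0.025,"turn":0},
    {"tx":0,"ty":0.004,"tz":0.029,"turn":0},
    {"tx":0,"ty":0.004,"tz":0.031,"turn":0},
    {"tx":0,"ty":0.004,"tz":0.032,"turn":0},
    {"tx":0,"ty":0.004,"tz":0.032,"turn":0},
  ],
)

```text
time_s: 35.97
eef_pos: [0.3953, 0.319, 0.0532]
eef_rot: [0.001, 0.999, 0.034, -0.001]
wrist_force: [-7.7, -5.7, 18.1]
opening: 0.002
```

Call:
move_arm(
  increments=[
    {"tx":0,"ty":0,"tz":-0.01,"turn":0},
    {"tx":0,"ty":0,"tz":-0.04,"turn":0},
    {"tx":0,"ty":0,"tz":-0.08,"turn":0},
    {"tx":0,"ty":-0.02,"tz":-0.115,"turn":0},
    {"tx":0,"ty":-0.055,"tz":-0.13,"turn":0},
    {"tx":0,"ty":-0.09,"tz":-0.13,"turn":0},
    {"tx":0,"ty":-0.09,"tz":-0.13,"turn":0},
  ],
)

```text
time_s: 36.55
eef_pos: [0.3901, 0.4145, 0.184]
eef_rot: [-0.002, 0.999, 0.035, 0.001]
wrist_force: [-0.8, -1.0, -0.7]
opening: -0.001
```

```bash
python3 -c "
from h import *
carton('k3')
z=np.load('pics/k3top.npz');P=cloud('top',z['d'])
for yc in (70,50,30,16): 
  print(yc,[P[int(round(v)),int(round(u)),2].round(3) for x in(-40,0,40) for u,v in proj('top',[np.r_[CC+np.array([x/1e3-.0645*yc/1e3,yc/1e3+.0645*x/1e3]),.082]])])"
```

```text
70 [np.float64(0.085), np.float64(0.082), np.float64(0.084)]
50 [np.float64(0.089), np.float64(0.082), np.float64(0.084)]
30 [np.float64(0.086), np.float64(0.083), np.float64(0.088)]
16 [np.float64(0.085), np.float64(0.082), np.float64(0.085)]
```

View pics/k3sidec.png

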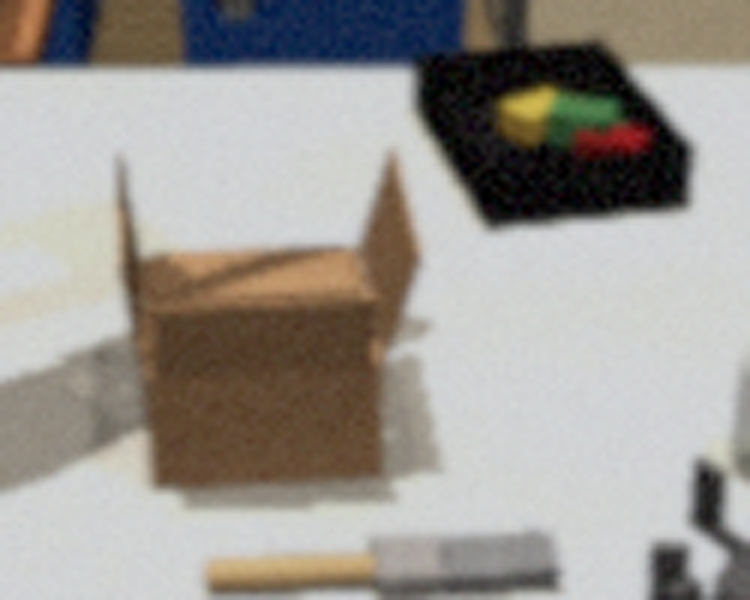

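View pics/k3topc.png

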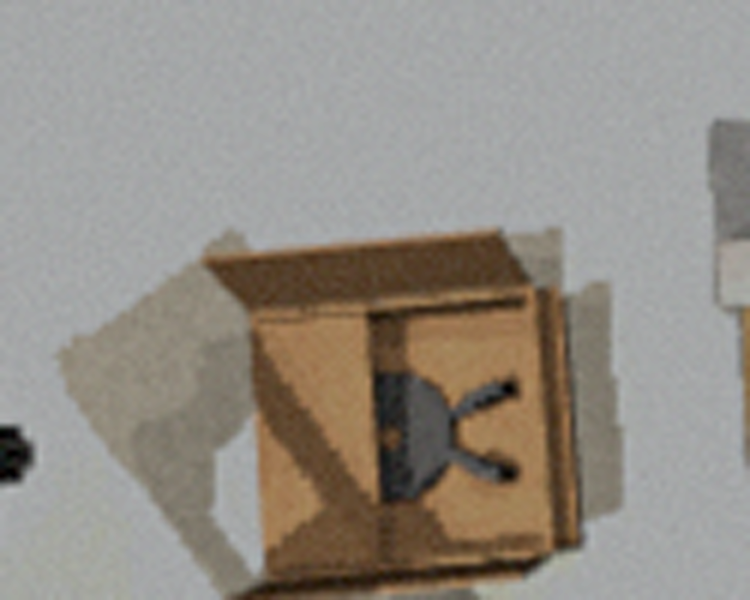

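The left short flap is flat (about 0.083 m over its whole length), the carton hasn't shifted and the long flaps are open. Next the right short flap.

```bash
python3 -c "
from h import *
ct(0,-135,.23);ct(0,-135,.115);ct(0,-55,.115)"
```

```text
(0, -135, 0.23) [0.407 0.134] tx -0.0017 ty 0.2769 tz -0.0172 turn 0.3 rows>=6.7 t 36.65
(0, -135, 0.115) [0.407 0.134] tx -0.0016 ty 0.2768 tz 0.0978 turn 0.3 rows>=7.0 t 36.65
(0, -55, 0.115) [0.402 0.214] tx -0.0012 ty 0.1968 tz 0.0978 turn 0.3 rows>=5.3 t 36.65
```

Call:
move_arm(
  increments=[
    {"tx":0,"ty":0.02,"tz":-0.03,"turn":0},
    {"tx":0,"ty":0.06,"tz":-0.03,"turn":0},
    {"tx":-0.001,"ty":0.1,"tz":-0.03,"turn":0},
    {"tx":-0.001,"ty":0.14,"tz":-0.03,"turn":0},
    {"tx":-0.001,"ty":0.18,"tz":-0.03,"turn":0},
    {"tx":-0.001,"ty":0.22,"tz":-0.03,"turn":0},
    {"tx":-0.0015,"ty":0.26,"tz":-0.02,"turn":0.3},
    {"tx":-0.0015,"ty":0.277,"tz":-0.01,"turn":0.3},
    {"tx":-0.0015,"ty":0.277,"tz":0.01,"turn":0.3},
    {"tx":-0.0015,"ty":0.277,"tz":0.04,"turn":0.3},
    {"tx":-0.0015,"ty":0.277,"tz":0.075,"turn":0.3},
    {"tx":-0.0015,"ty":0.277,"tz":0.098,"turn":0.3},
    {"tx":-0.0015,"ty":0.277,"tz":0.098,"turn":0.3},
    {"tx":-0.0015,"ty":0.277,"tz":0.098,"turn":0.3},
  ],
)

```text
time_s: 37.82
eef_pos: [0.4052, 0.1321, 0.0831]
eef_rot: [0.0, 1.0, 0.03, -0.002]
wrist_force: [1.2, -0.4, -0.0]
opening: 0.001
```

```bash
python3 -c "
from h import *
ct(0,-55,.115); carton('k4')"
```

```text
(0, -55, 0.115) [0.402 0.214] tx 0.0013 ty -0.0816 tz -0.0009 turn -0.2 rows>=2.0 t 37.82
```

View pics/k4sidec.png

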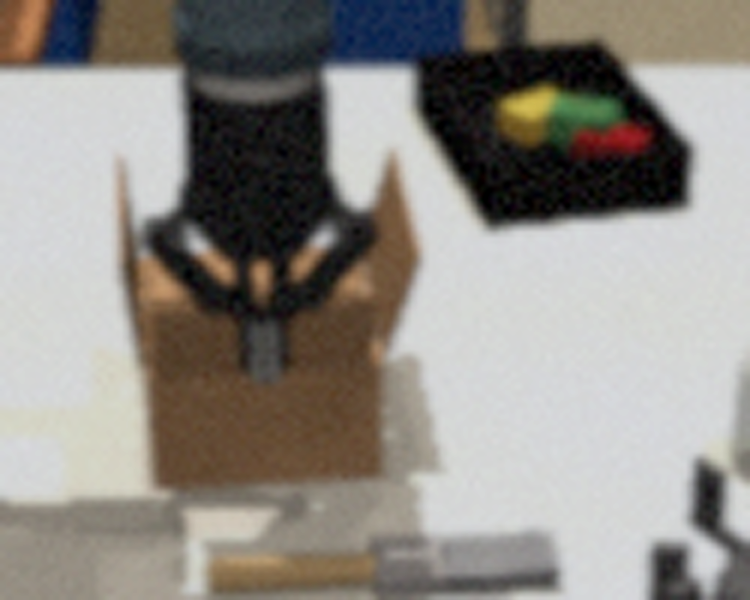

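The fingers at (265,350) are just outside the right short flap and centred. Sweep inwards.

Call:
move_arm(
  increments=[
    {"tx":0,"ty":-0.015,"tz":0,"turn":0},
    {"tx":0,"ty":-0.03,"tz":0,"turn":0},
    {"tx":0,"ty":-0.04,"tz":0,"turn":0},
    {"tx":0,"ty":-0.05,"tz":0,"turn":0},
    {"tx":0,"ty":-0.06,"tz":0,"turn":0},
    {"tx":0,"ty":-0.07,"tz":0,"turn":0},
    {"tx":0,"ty":-0.081,"tz":0,"turn":0},
    {"tx":0,"ty":-0.083,"tz":0.008,"turn":0},
    {"tx":0,"ty":-0.085,"tz":0.016,"turn":0},
    {"tx":0,"ty":-0.085,"tz":0.023,"turn":0},
    {"tx":0,"ty":-0.085,"tz":0.028,"turn":0},
    {"tx":0,"ty":-0.085,"tz":0.03,"turn":0},
    {"tx":0,"ty":-0.085,"tz":0.03,"turn":0},
    {"tx":0,"ty":-0.085,"tz":0.03,"turn":0},
  ],
)

```text
time_s: 39.08
eef_pos: [0.4014, 0.217, 0.0537]
eef_rot: [0.0, 1.0, 0.03, -0.001]
wrist_force: [0.7, 0.2, 0.6]
opening: -0.002
```

Call:
move_arm(
  increments=[
    {"tx":0,"ty":0,"tz":0,"turn":0},
  ],
)

```text
time_s: 39.17
eef_pos: [0.4015, 0.2171, 0.0539]
eef_rot: [0.0, 1.0, 0.031, -0.0]
wrist_force: [0.5, -0.0, -0.1]
opening: -0.002
```

Call:
move_arm(
  increments=[
    {"tx":0,"ty":0,"tz":0.001,"turn":0},
    {"tx":0,"ty":0,"tz":0.0015,"turn":0},
    {"tx":0,"ty":0,"tz":0.002,"turn":0},
    {"tx":0,"ty":0,"tz":0.002,"turn":0},
  ],
)

```text
time_s: 39.5
eef_pos: [0.4019, 0.2173, 0.0533]
eef_rot: [0.0, 1.0, 0.031, -0.0]
wrist_force: [-5.2, -2.1, 12.7]
opening: -0.003
```

```bash
python3 -c "
from h import *
carton('k5')"
```

```text
(no output)
```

View pics/k5sidec.png

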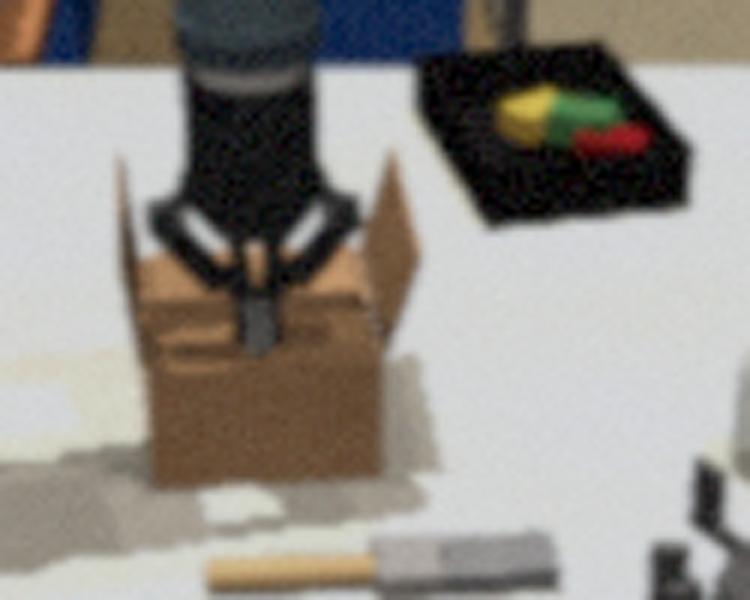

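The right short flap is pressed flat at (260,340) with the long flaps still standing. Lift and go round to the near long flap.

```bash
python3 -c "
from h import *
ct(-125,0,.23,90);ct(-125,0,.12,90)"
```

```text
(-125, 0, 0.23) [0.273 0.26 ] tx -0.1257 ty -0.0509 tz -0.1457 turn -90.2 rows>=12.6 t 39.6
(-125, 0, 0.12) [0.273 0.26 ] tx -0.1257 ty -0.0510 tz -0.0357 turn -90.2 rows>=12.6 t 39.6
```

Call:
move_arm(
  increments=[
    {"tx":0,"ty":0,"tz":-0.02,"turn":0},
    {"tx":0,"ty":0,"tz":-0.06,"turn":0},
    {"tx":0,"ty":0,"tz":-0.1,"turn":0},
    {"tx":0,"ty":0,"tz":-0.14,"turn":0},
    {"tx":0,"ty":0,"tz":-0.155,"turn":-5},
    {"tx":-0.01,"ty":-0.005,"tz":-0.155,"turn":-12},
    {"tx":-0.02,"ty":-0.01,"tz":-0.155,"turn":-19},
    {"tx":-0.03,"ty":-0.015,"tz":-0.155,"turn":-26},
    {"tx":-0.045,"ty":-0.02,"tz":-0.155,"turn":-33},
    {"tx":-0.06,"ty":-0.025,"tz":-0.155,"turn":-40},
    {"tx":-0.075,"ty":-0.03,"tz":-0.155,"turn":-47},
    {"tx":-0.09,"ty":-0.035,"tz":-0.155,"turn":-54},
    {"tx":-0.105,"ty":-0.04,"tz":-0.155,"turn":-61},
    {"tx":-0.12,"ty":-0.045,"tz":-0.155,"turn":-68},
    {"tx":-0.1257,"ty":-0.051,"tz":-0.155,"turn":-75},
    {"tx":-0.1257,"ty":-0.051,"tz":-0.15,"turn":-82},
    {"tx":-0.1257,"ty":-0.051,"tz":-0.1457,"turn":-89},
    {"tx":-0.1257,"ty":-0.051,"tz":-0.1457,"turn":-90.2},
    {"tx":-0.1257,"ty":-0.051,"tz":-0.1457,"turn":-90.2},
    {"tx":-0.1257,"ty":-0.051,"tz":-0.1457,"turn":-90.2},
  ],
)

```text
time_s: 41.27
eef_pos: [0.2733, 0.2606, 0.1981]
eef_rot: [0.0, 0.685, 0.729, 0.0]
wrist_force: [0.1, -0.0, 0.1]
opening: 0.005
```

```bash
python3 -c "
from h import *
ct(-125,0,.12,90);ct(-50,0,.12,90); carton('k6')
z=np.load('pics/k6side.npz');P=cloud('side',z['d'])
for yc in (-70,-50,-30,-16,16,40): 
  print(yc,[P[int(round(v)),int(round(u)),2].round(3) for x in(-40,0,40) for u,v in proj('side',[np.r_[CC+np.array([x/1e3-.0645*yc/1e3,yc/1e3+.0645*x/1e3]),.082]])])"
```

```text
(-125, 0, 0.12) [0.273 0.26 ] tx -0.0002 ty -0.0001 tz 0.1091 turn -0.2 rows>=2.6 t 41.27
(-50, 0, 0.12) [0.348 0.265] tx 0.0000 ty 0.0749 tz 0.1091 turn -0.2 rows>=3.2 t 41.27
-70 [np.float64(0.082), np.float64(0.083), np.float64(0.082)]
-50 [np.float64(0.085), np.float64(0.085), np.float64(0.084)]
-30 [np.float64(0.081), np.float64(0.081), np.float64(0.085)]
-16 [np.float64(0.084), np.float64(0.08), np.float64(0.085)]
16 [np.float64(0.083), np.float64(0.083), np.float64(0.048)]
40 [np.float64(0.082), np.float64(0.081), np.float64(0.084)]
```

View pics/k6sidec.png

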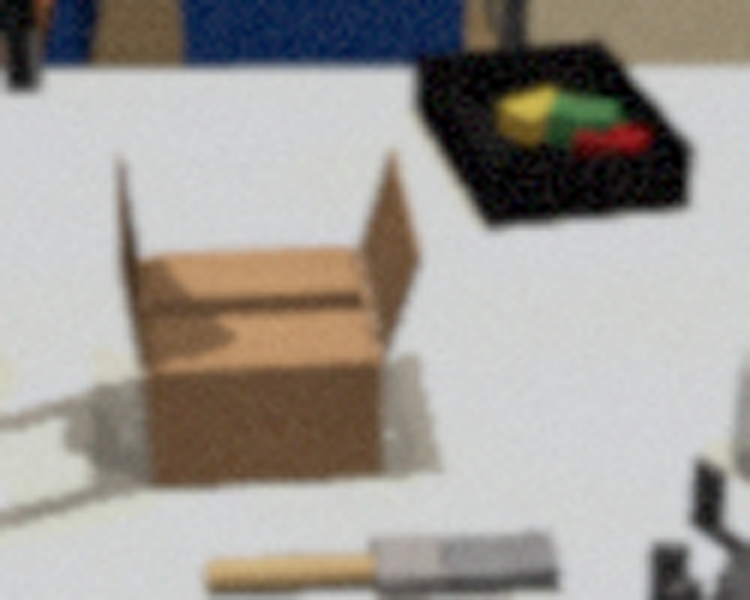

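View pics/k6topc.png

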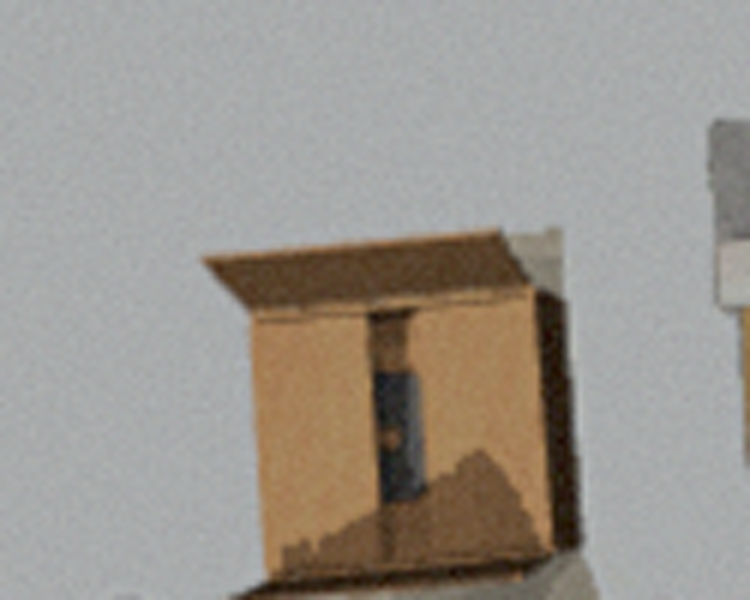

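Both short flaps are flat (0.080–0.085 m) and both long flaps stand. Fold the near long flap.

Call:
move_arm(
  increments=[
    {"tx":0,"ty":0,"tz":0.04,"turn":0},
    {"tx":0,"ty":0,"tz":0.08,"turn":0},
    {"tx":0,"ty":0,"tz":0.105,"turn":0},
    {"tx":0,"ty":0.008,"tz":0.109,"turn":0},
    {"tx":0,"ty":0.018,"tz":0.109,"turn":0},
    {"tx":0,"ty":0.028,"tz":0.109,"turn":0},
    {"tx":0,"ty":0.038,"tz":0.109,"turn":0},
    {"tx":0,"ty":0.048,"tz":0.109,"turn":0},
    {"tx":0,"ty":0.058,"tz":0.109,"turn":0},
    {"tx":0,"ty":0.068,"tz":0.109,"turn":0},
    {"tx":0,"ty":0.075,"tz":0.112,"turn":0},
    {"tx":0,"ty":0.078,"tz":0.12,"turn":0},
    {"tx":0,"ty":0.078,"tz":0.128,"turn":0},
    {"tx":0,"ty":0.078,"tz":0.134,"turn":0},
    {"tx":0,"ty":0.078,"tz":0.138,"turn":0},
    {"tx":0,"ty":0.078,"tz":0.138,"turn":0},
    {"tx":0,"ty":0.078,"tz":0.138,"turn":0},
  ],
)

```text
time_s: 42.78
eef_pos: [0.3501, 0.2656, 0.0594]
eef_rot: [-0.0, 0.684, 0.73, -0.001]
wrist_force: [0.3, -0.2, -0.2]
opening: -0.0
```

```bash
python3 -c "
from h import *
ct(-47,0,.088,90); carton('k7')"
```

```text
(-47, 0, 0.088) [0.351 0.265] tx -0.0002 ty 0.0010 tz 0.0024 turn 0.0 rows>=0.1 t 42.78
```

View pics/k7sidec.png

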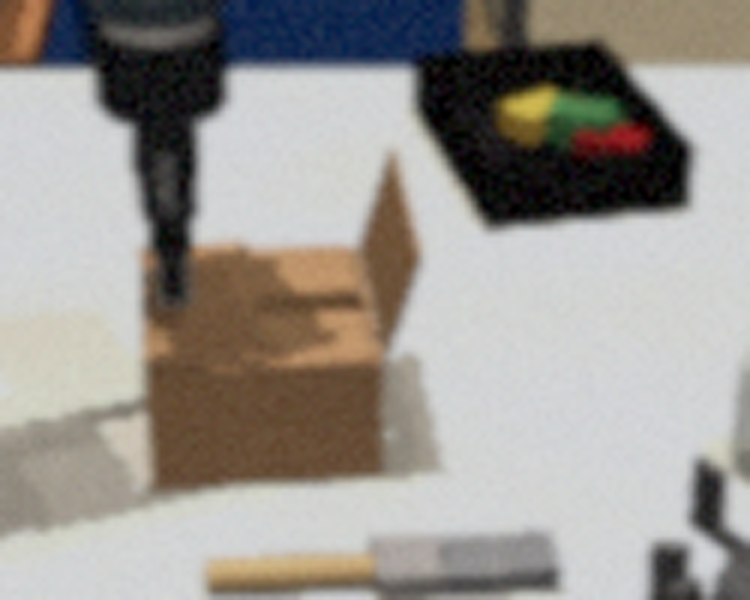

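The near flap is almost down under the tip at (175,300). Press the last few mm until contact.

Call:
move_arm(
  increments=[
    {"tx":0,"ty":0,"tz":0.001,"turn":0},
    {"tx":0,"ty":0,"tz":0.002,"turn":0},
    {"tx":0,"ty":0,"tz":0.003,"turn":0},
    {"tx":0,"ty":0,"tz":0.003,"turn":0},
  ],
)

```text
time_s: 43.22
eef_pos: [0.3512, 0.2659, 0.0574]
eef_rot: [0.0, 0.684, 0.73, 0.0]
wrist_force: [-1.0, -0.5, 4.2]
opening: 0.0
```

Call:
move_arm(
  increments=[
    {"tx":0,"ty":0,"tz":0.0005,"turn":0},
    {"tx":0,"ty":0,"tz":0.001,"turn":0},
    {"tx":0,"ty":0,"tz":0.001,"turn":0},
  ],
)

```text
time_s: 43.47
eef_pos: [0.3513, 0.266, 0.0573]
eef_rot: [0.0, 0.684, 0.73, 0.0]
wrist_force: [-4.7, -2.4, 13.7]
opening: 0.0
```

```bash
python3 -c "
from h import *
ct(130,0,.23,90);ct(130,0,.12,90)"
```

```text
(130, 0, 0.23) [0.528 0.277] tx -0.0006 ty 0.1768 tz -0.1417 turn 0.0 rows>=5.4 t 43.47
(130, 0, 0.12) [0.528 0.277] tx -0.0006 ty 0.1768 tz -0.0317 turn 0.0 rows>=4.3 t 43.47
```

Call:
move_arm(
  increments=[
    {"tx":0,"ty":0,"tz":-0.02,"turn":0},
    {"tx":0,"ty":0,"tz":-0.06,"turn":0},
    {"tx":0,"ty":0,"tz":-0.1,"turn":0},
    {"tx":0,"ty":0,"tz":-0.135,"turn":0},
    {"tx":0,"ty":0.03,"tz":-0.142,"turn":0},
    {"tx":0,"ty":0.07,"tz":-0.142,"turn":0},
    {"tx":0,"ty":0.11,"tz":-0.142,"turn":0},
    {"tx":0,"ty":0.15,"tz":-0.142,"turn":0},
    {"tx":-0.0006,"ty":0.177,"tz":-0.142,"turn":0},
    {"tx":-0.0006,"ty":0.177,"tz":-0.142,"turn":0},
    {"tx":-0.0006,"ty":0.177,"tz":-0.12,"turn":0},
    {"tx":-0.0006,"ty":0.177,"tz":-0.09,"turn":0},
    {"tx":-0.0006,"ty":0.177,"tz":-0.055,"turn":0},
    {"tx":-0.0006,"ty":0.177,"tz":-0.032,"turn":0},
    {"tx":-0.0006,"ty":0.177,"tz":-0.032,"turn":0},
  ],
)

```text
time_s: 44.72
eef_pos: [0.5226, 0.2753, 0.0819]
eef_rot: [-0.003, 0.684, 0.73, -0.005]
wrist_force: [-0.4, -0.3, -0.9]
opening: 0.002
```

```bash
python3 -c "
from h import *
ct(47,0,.12,90);ct(47,0,.088,90); carton('k8')"
```

```text
(47, 0, 0.12) [0.445 0.272] tx 0.0013 ty -0.0778 tz -0.0063 turn 0.0 rows>=1.9 t 44.72
(47, 0, 0.088) [0.445 0.272] tx 0.0013 ty -0.0775 tz 0.0257 turn 0.0 rows>=2.0 t 44.72
```

View pics/k8sidec.png

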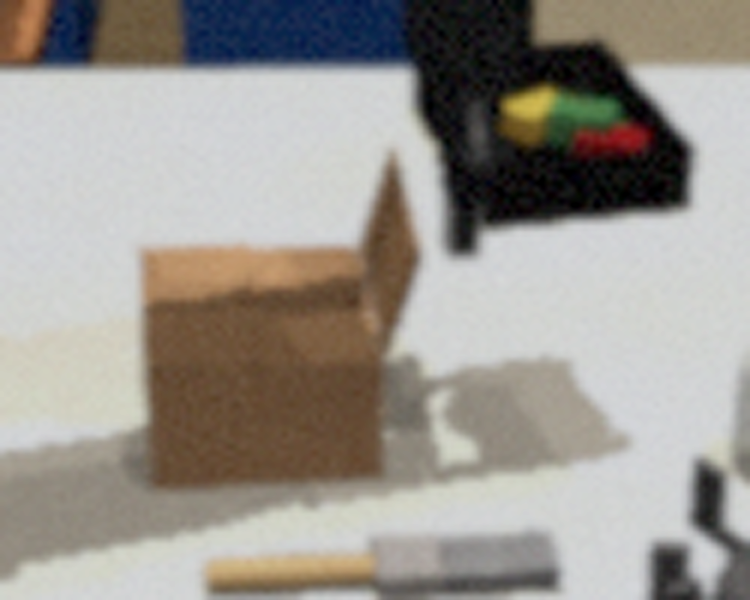

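The gripper at (460,240) is outside the far flap and the near flap is flat. Sweep in and press.

Call:
move_arm(
  increments=[
    {"tx":0,"ty":0,"tz":0,"turn":0},
    {"tx":0,"ty":-0.012,"tz":0,"turn":0},
    {"tx":0,"ty":-0.024,"tz":0,"turn":0},
    {"tx":0,"ty":-0.034,"tz":0,"turn":0},
    {"tx":0,"ty":-0.044,"tz":0,"turn":0},
    {"tx":0,"ty":-0.054,"tz":0,"turn":0},
    {"tx":0,"ty":-0.064,"tz":0,"turn":0},
    {"tx":0,"ty":-0.074,"tz":0,"turn":0},
    {"tx":0,"ty":-0.081,"tz":0.002,"turn":0},
    {"tx":0,"ty":-0.084,"tz":0.01,"turn":0},
    {"tx":0,"ty":-0.084,"tz":0.018,"turn":0},
    {"tx":0,"ty":-0.084,"tz":0.025,"turn":0},
    {"tx":0,"ty":-0.084,"tz":0.029,"turn":0},
    {"tx":0,"ty":-0.084,"tz":0.029,"turn":0},
    {"tx":0,"ty":-0.084,"tz":0.029,"turn":0},
  ],
)

```text
time_s: 46.07
eef_pos: [0.4438, 0.271, 0.0581]
eef_rot: [-0.0, 0.684, 0.73, -0.001]
wrist_force: [0.6, 1.0, -0.0]
opening: 0.002
```

```bash
python3 -c "
from h import *
ct(47,0,.088,90); carton('k9')"
```

```text
(47, 0, 0.088) [0.445 0.272] tx 0.0004 ty 0.0011 tz 0.0011 turn 0.0 rows>=0.0 t 46.07
```

View pics/k9sidec.png

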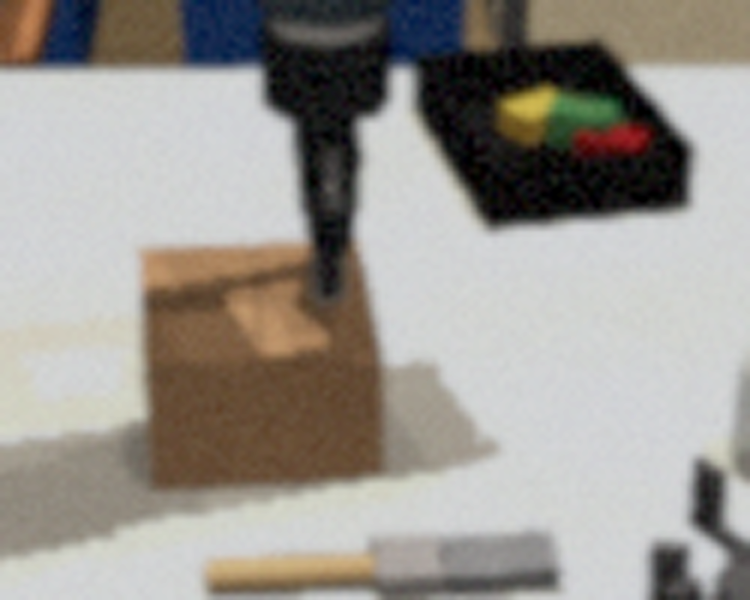

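Nearly flat under the tip at (328,295). Press.

Call:
move_arm(
  increments=[
    {"tx":0,"ty":0,"tz":0.001,"turn":0},
    {"tx":0,"ty":0,"tz":0.002,"turn":0},
    {"tx":0,"ty":0,"tz":0.0025,"turn":0},
    {"tx":0,"ty":0,"tz":0.0025,"turn":0},
    {"tx":0,"ty":0,"tz":0.0025,"turn":0},
  ],
)

```text
time_s: 46.58
eef_pos: [0.4441, 0.2712, 0.0574]
eef_rot: [0.0, 0.684, 0.73, 0.0]
wrist_force: [-3.3, -2.7, 8.2]
opening: -0.003
```

Same contact height as the near flap (0.0574). Lift and move clear for the final check.

Call:
move_arm(
  increments=[
    {"tx":0,"ty":0,"tz":-0.02,"turn":0},
    {"tx":0,"ty":0,"tz":-0.06,"turn":0},
    {"tx":0,"ty":0,"tz":-0.1,"turn":0},
    {"tx":0,"ty":0,"tz":-0.14,"turn":0},
    {"tx":-0.03,"ty":0,"tz":-0.16,"turn":0},
    {"tx":-0.07,"ty":0,"tz":-0.17,"turn":0},
    {"tx":-0.11,"ty":0,"tz":-0.17,"turn":0},
    {"tx":-0.15,"ty":0,"tz":-0.17,"turn":0},
    {"tx":-0.19,"ty":-0.02,"tz":-0.17,"turn":0},
    {"tx":-0.23,"ty":-0.05,"tz":-0.17,"turn":0},
    {"tx":-0.27,"ty":-0.06,"tz":-0.17,"turn":0},
    {"tx":-0.31,"ty":-0.06,"tz":-0.17,"turn":0},
    {"tx":-0.35,"ty":-0.06,"tz":-0.17,"turn":0},
    {"tx":-0.39,"ty":-0.06,"tz":-0.17,"turn":0},
    {"tx":-0.43,"ty":-0.06,"tz":-0.17,"turn":0},
    {"tx":-0.47,"ty":-0.06,"tz":-0.17,"turn":0},
    {"tx":-0.47,"ty":-0.06,"tz":-0.17,"turn":0},
    {"tx":-0.47,"ty":-0.06,"tz":-0.17,"turn":0},
  ],
)

```text
time_s: 48.08
eef_pos: [0.4141, -0.2038, 0.2261]
eef_rot: [-0.0, 0.685, 0.728, -0.0]
wrist_force: [0.1, 0.3, -0.0]
opening: 0.0
```

```bash
python3 -c "
from h import *
a,_=snap('top','fin_t'); im,d=snap('side','fin_s')
for n in('top','side'):
  z=np.load('pics/fin_%s.npz'%n[0]);P=cloud(n,z['d'])
  for xc in (-65,-45,-20,-5,5,20,45,65):
    print(n,xc,[P[int(round(v)),int(round(u)),2].round(3) for yc in(-60,-30,0,30,60) for u,v in proj(n,[np.r_[CC+np.array([xc/1e3-.0645*yc/1e3,yc/1e3+.0645*xc/1e3]),.087]])])
zz('f',0,5)"
```

```text
top -65 [np.float64(0.084), np.float64(0.086), np.float64(0.086), np.float64(0.084), np.float64(0.088)]
top -45 [np.float64(0.087), np.float64(0.089), np.float64(0.089), np.float64(0.086), np.float64(0.086)]
top -20 [np.float64(0.088), np.float64(0.087), np.float64(0.086), np.float64(0.089), np.float64(0.089)]
top -5 [np.float64(0.085), np.float64(0.088), np.float64(0.085), np.float64(0.088), np.float64(0.086)]
top 5 [np.float64(0.085), np.float64(0.084), np.float64(0.092), np.float64(0.087), np.float64(0.088)]
top 20 [np.float64(0.089), np.float64(0.089), np.float64(0.088), np.float64(0.084), np.float64(0.088)]
top 45 [np.float64(0.085), np.float64(0.085), np.float64(0.088), np.float64(0.086), np.float64(0.088)]
top 65 [np.float64(0.088), np.float64(0.089), np.float64(0.088), np.float64(0.09), np.float64(0.089)]
side -65 [np.float64(0.086), np.float64(0.087), np.float64(0.088), np.float64(0.09), np.float64(0.088)]
side -45 [np.float64(0.089), np.float64(0.085), np.float64(0.087), np.float64(0.087), np.float64(0.086)]
side -20 [np.float64(0.329), np.float64(0.328), np.float64(0.351), np.float64(0.36), np.float64(0.354)]
side -5 [np.float64(0.351), np.float64(0.357), np.float64(0.363), np.float64(0.372), np.float64(0.38)]
side 5 [np.float64(0.352), np.float64(0.356), np.float64(0.363), np.float64(0.371), np.float64(0.381)]
side 20 [np.float64(0.33), np.float64(0.337), np.float64(0.36), np.float64(0.37), np.float64(0.375)]
side 45 [np.float64(0.086), np.float64(0.088), np.float64(0.086), np.float64(0.088), np.float64(0.088)]
side 65 [np.float64(0.087), np.float64(0.086), np.float64(0.086), np.float64(0.087), np.float64(0.088)]
```

View pics/fin_t.png

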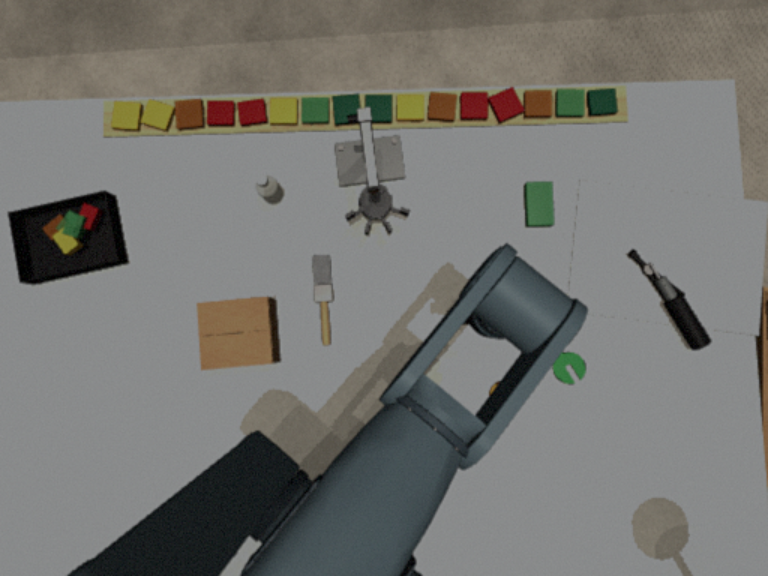

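View pics/fin_s.png

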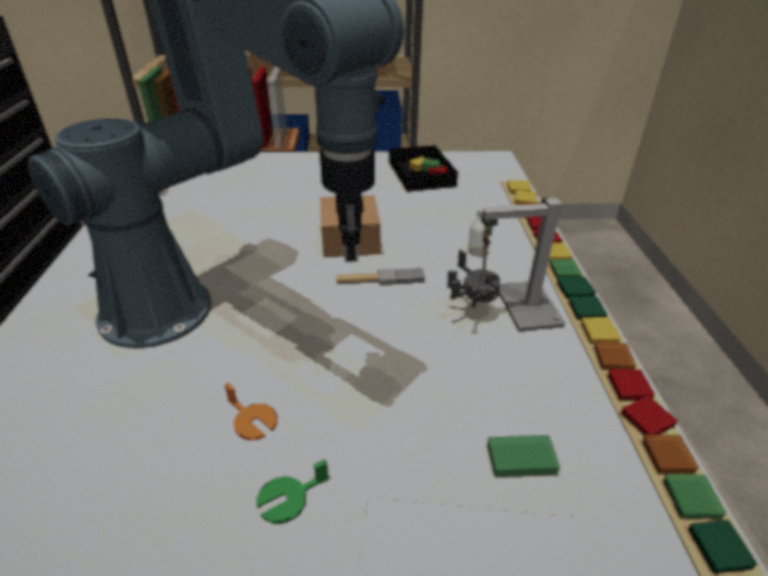

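View pics/fz.png

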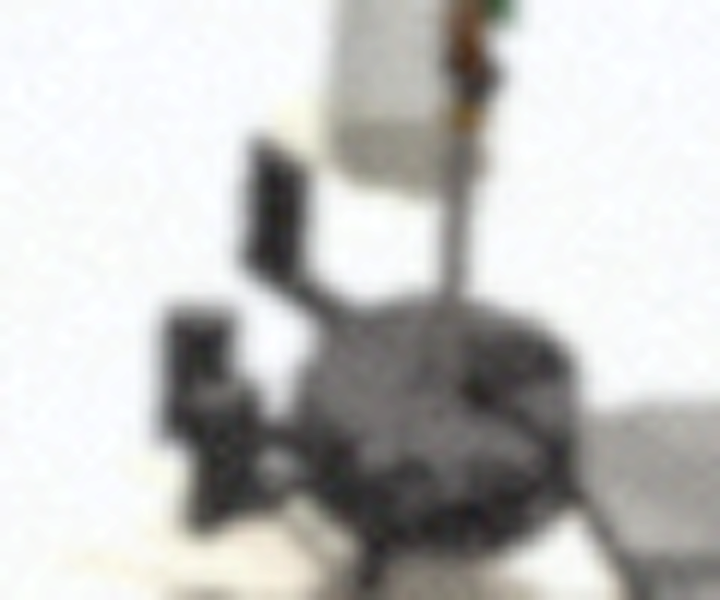

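Tab bearings from the stem in the top view are about -59°, -16°, +25° and +71°, at least 41° apart. The carton top reads 0.084–0.092 m everywhere, so it is flat. The brush, slab and bottle are at their starting pixels. Handing in.

```bash
python3 -c "
from bench import workorder; print(workorder.hand_in())"
```

```text
the job is handed in; nothing more can be done
None
```

The job is done and handed in at about 48 s of the 210 s allowed. All four dark discs on the bench now hang in one flat stack around the hanger's stem. The carton is closed: both short flaps went fully down first while the long flaps stood open, then the near long flap, then the far one.

**Last checks:**
- **Disc stagger:** the tab bearings seen from above are about 41 to 45° apart, so the slots clear the 30° rule.
- **Disc stack:** the side view shows the stack flat, with the gripper well away from it.
- **Carton:** the closed top reads 0.084 to 0.092 m all over, which is flat within the camera's noise. It was not knocked aside.
- **Other things:** in the final top view the glue bottle, glass slab and brush sit where they started. I saw no change in the green and orange look-alikes either.

**What disagreed:**
- **Fingertip height:** the fingertips were about 31 mm short of the reported tool point. My first grip closed on the top of a tab, pressing about 7 N and moving nothing; I corrected for the offset after that.
- **Side camera:** it placed the held discs about 3 mm off the robot's own figure. I checked every insertion by eye. For the third disc the gripper hid the slot, so I watched that the hanging stack did not move.

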